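# Unhook the blue dip cup and stand it in its tube

## Task

Take the dip cup with the blue grip off its hook under the drying shelf and stand it upright in the yellow tube, lowering it gently until it rests on the hardened paint at the bottom, however deep that is, before you let go: neither drop it nor force it down. Leave the other dip cups hanging and everything else where it is, do not push hard on the rack, and finish with the cup standing free.

Things in the scene. Friction and masses are not known exactly. Their poses are not given: they have to be found in the camera images.
- cup_blue: the dip cup to move, 0.11 to 0.23 kg, with a blue grip, hanging upright on any of the three rack hooks, axes parallel to the rack's, underside 35 mm above the table. Origin at the centre of its underside, z up along the handle. Steel cup 40 mm across (underside 37), 50 mm tall; above it a wire bail, 41 mm wide along y, up to z = 82 mm
- cup_grip (a point): middle of the blue cup's grip, on its axis at z = 115 mm; axes as the cup's. The grip is plastic, 18 x 18 mm, from z = 80 to 150 mm, its faces along the cup's x and y
- cup_loop (a point): top of the blue cup's hanging loop, on its axis at z = 196 mm. The loop is 5 mm wire, flat in the cup's y-z plane, inside 17 mm wide and z = 150 to 193 mm, with a pointed top in which the hook sits
- rack: fixed steel rack 0.4 m wide, origin on the table below the middle hook's hanging point. x points to its back (from hook tips to crossbar; roughly to the robot's left), y along it, z up. Posts 14 mm square at y = +-200 mm, x = 55 mm; crossbar at x = 50 to 62, height 215 to 231 mm. Cups hang at x = 0, y = -110, 0 and 110 mm
- hook (a point): middle hook, on its rod's axis at rack x = 0, height 223 mm; the other two are alike, 110 mm to either side. 6 mm brass rod along rack -x, turned up at its front (x = -18 to -26 mm) so that its tip stands 15 mm above the rod. To come off, a loop must rise 15 to 35 mm (25 is best), then move 35 mm or more along rack -x
- shelf_front (a point): middle of the underside of the front rod of the shelf over the hooks: rack x = -32 mm, 300 mm above the table. Shelf of 8 mm rods along y, reaching from x = -36 to 70 mm, end bars 12 mm thick at y = +-200 mm; a small bottle on its y = 165 mm end, 398 mm high. It blocks a gripper pointing straight down: tilt it about 45 degrees, fingers forward (rack +x) and down, closing along rack y
- stand: fixed stand: grey 100 x 100 x 10 mm base plate with an upright yellow tube in its middle, origin at the centre of the underside, z up. Tube 58 mm outside, 48 mm inside diameter, open at the top. Off-white cured paint, hard, with a level top, fills its bottom to z = 15 to 47 mm: the level differs each time and is not reported, so it must be felt
- stand_mouth (a point): centre of the tube's mouth, at the rim, 75 mm above the table
- cup_orange: steel dip cup with an orange grip, hanging upright from a rack hook; 0.16 kg; sizes and origin as cup_blue; leave it hanging
- cup_green: steel dip cup with a green grip, hanging upright from a rack hook; 0.16 kg; sizes and origin as cup_blue; leave it hanging
- squeeze_bottle: yellow bottle, 60 mm across, 190 mm tall, origin at underside centre; leave alone
- pot: open white plastic pot, 100 mm across, 90 mm tall, origin at underside centre; leave alone
- tape: roll of masking tape lying flat, 90 mm across, 25 mm tall, origin at underside centre; leave alone
- jar: red jar with white cap, 64 mm across, 70 mm tall, origin at underside centre; leave alone
- scraper: scraper lying flat along its x, red handle, about 190 x 50 x 18 mm, origin underneath its middle; leave alone
- sprayer: grey spray bottle with black head, 84 mm across, 210 mm tall, origin at underside centre; leave alone
There are look-alikes about, which are no part of the job. Leave any purple look-alike of the stand alone. What is shaped like the cup_blue but purple is not meant.

How it is judged (in metres and radians):
On the way, in this order (a step that is already met when the one before it is completed fails the run):
1. the blue cup is off its hook, held clear of the rack's front (x of cup_blue in the frame of rack below -0.06 m and contact force between the fingers and cup_blue above 0.5 N and contact force between cup_blue and rack below 0.1 N), for 0.1 s.
2. the blue cup's underside is in the mouth of the yellow tube (horizontal distance between cup_blue and stand below 0.012 m and z of cup_blue in the frame of stand below 0.073 m and angle between cup_blue's own z axis and vertical below 0.3 rad), for 0.1 s.
At the end, for the whole second after the job is handed in: The blue cup stands free and at rest in the yellow tube on the cured paint: upright within 0.12 rad, within 8 mm of the tube's axis, underside less than 52 mm above the table. The other dip cups still hang, and they and the other things lie within 30 mm of where they were (horizontal distance between cup_blue and stand below 0.008 m and z of cup_blue in the frame of stand below 0.052 m and angle between cup_blue's own z axis and vertical below 0.12 rad and linear speed of cup_blue below 0.02 m/s and angular speed of cup_blue below 0.2 rad/s and contact force between the fingers and cup_blue below 0.05 N and height (world z) of each of cup_orange, cup_green above 0.025 m and distance of each of cup_orange, cup_green, squeeze_bottle, pot, tape, jar, scraper, sprayer from where it was at the start of the episode below 0.03 m); the robot touches nothing.
It fails at once if the blue cup is dropped (faster than 0.3 m/s out of the fingers) (linear speed of cup_blue above 0.3 m/s and contact force between the fingers and cup_blue below 0.01 N).
It fails at once if the blue cup is forced against the stand or its cured paint (over 25 N) (contact force between cup_blue and stand above 25 N).
It fails at once if another dip cup is displaced by more than 50 mm (distance of any of cup_orange, cup_green from where it was at the start of the episode above 0.05 m).
It fails at once if a bystander is shifted by more than 30 mm (distance of any of squeeze_bottle, pot, tape, jar, scraper, sprayer from where it was at the start of the episode above 0.03 m).
It fails at once if the robot pushes on the rack with more than 30 N (contact force between any of the arm, the fingers and rack above 30 N).
It also fails if it takes over 58 s, if anything falls off the work surface, if the arm or the gripper's body presses on something with over 40 N, if the wrist force passes 120 N, or if a joint passes its speed limit or range.

## Robot

A 6-joint arm with a two-finger parallel gripper is mounted at the origin on the work surface. World frame = base frame: x ahead of the robot, y to its left, z up, the work surface at z = 0. Lengths are in mm, angles in degrees, forces in N, time in s.
With the tool pointing down it reaches from about 300 to 850 mm from the base axis. Payload 4.2 kg.
Tool frame: the origin (TCP) lies at the very end of the fingers, on their centre line; the grasp point (between the pads) lies 19 mm behind it (env.grip_depth is the distance from the TCP to the grasp point, in mm); z points along the fingers, y is the line along which they close (so a half turn about z gives the same grasp; the last joint's range is limited). The gripper opens to 91 mm and grips with 3 to 60 N. Pads are 32 mm wide; open, the fingers measure 118 mm over their backs; the gripper's body (76 mm by 178 mm) begins 60 mm behind the grasp point.
Start: joints at [-1.146, 18.312, 89.639, -0, 72.044, -1.146], TCP at [575.016, 0, 213.976] pointing down, gripper open.
Joint ranges: [-177.97, 177.97], [-48.28, 115.42], [12.27, 149.76], [-77.06, 257.06], [2.81, 150.46], [-146.56, 146.56]. Speed limits (degrees/s): [147.25, 147.25, 180, 180, 180, 180].

## Interface

Orientations are given as [roll, pitch, yaw] about the fixed x, y, z axes, in that order (R = Rz(yaw) Ry(pitch) Rx(roll)).
In Python, from workcell import env, cams gives the robot as it stands.
- The arm moves only by the tool apply_moves, never from a script. Its argument "deltas" is a list of rows, each a list of 5 numbers: the shift along the tool's x, y, z in m, then the turn about the tool's z in rad, then the opening, from -1 (shut) to 1 (fully open), so that 0 is half open. In form: [[tx, ty, tz, roll, gripper], ...]. A call has 1 to 5 rows; each row is the pose to reach, as a shift and turn from the pose commanded when the call began, along the tool's axes at that moment; what a row does not reach only later rows make up. A row lasts 1/10 s, in which the tool goes at most 50 mm and 8.59 degrees, less where a joint would pass 70% of its speed; a pose out of reach is approached as far as the arm can. A call with a gripper value outside its range is refused whole. The fingers move at their own pace and stop on an object; "grip_force" is the grip in N (left out, the last holds). Time passes only in rows, so rows that repeat a pose let the fingers close. It gives the time, the measured TCP pose, the force, the opening and the grip force at its end, in the units of the state.
- env.state(): the state, without advancing time (a new reading comes with each control period).
- cams.grab_frame(name): name is "scene" or "side" or "wrist"; returns the picture (400x640x3 uint8, blue, green, red); there is no depth.
- cams.get_calibration(name): a dict with "mtx" (3x3 intrinsics, pixels), "eye" and "attitude" of the camera in the world; the wrist camera has in their place "tool_from_camera" (4x4, takes a point from camera to tool coordinates, whose origin is the TCP and whose axes are the flange's). Camera axes: x right, y down, z forward; pixel columns grow to the right and rows downward; lengths in mm; the calibration is good to about 2 mm. The wrist camera is an equidistant fisheye: a pixel r from the principal point sees the ray r / f radians off the axis. A picture is of the moment at which its call begins: read the wrist's pose just before it. get_calibration takes no time and is no camera call.
- env.job_done(): hands the job in; it is judged then, once.
The state is a dict: "time_s": time; "qpos": joint angles; "qvel": joint speeds; "effort": joint torques, N m; "ee_pos": TCP position; "ee_rot": TCP orientation; "force": force on the tool from outside, world axes, zero at the start; "torque": the same for the moment, N m; "gripper_width": finger opening in mm; "gripper_force": force on a finger pad.
Only numpy, scipy, OpenCV 4.12 (cv2) and the standard library are available. Lean on these libraries where they do the work, as an engineer would, in place of code of your own. Each camera call takes 0.05 s, during which the arm holds its last target. There are 200 camera calls.

## Working session

There is one attempt and no reset: what is moved stays moved. The work goes in short steps, Python scripts to look and compute and a tool call to move; the robot and the scene stay as the last step left them, time stands still between calls to the robot, and variables do not carry over. Pictures are saved under pics/ and viewed, at most 11 in all, crops included, and the job is handed in when it is done.

Besides the shell and the picture viewer there is one more tool, called after "Emit:" as name(argument=value, ...), one argument or row to a line, values as JSON. apply_moves: Moves the arm, as the interface text tells. Its arguments: {"type":"object","properties":{"deltas":{"type":"array"},"grip_force":{"type":"number"}},"required":["deltas"]}

```bash
ls; mkdir -p pics; python3 - <<'E'
from workcell import env,cams
import cv2,numpy as np
for n in("scene","side"):
    cv2.imwrite(f"pics/{n}0.png",cams.grab_frame(n)); c=cams.get_calibration(n); print(n,c)
print(cams.get_calibration("wrist")); print(env.state())
E
```

```text
pics
scene {'mtx': array([[486.16188943,   0.        , 321.36310159],
       [  0.        , 486.16188943, 207.60018746],
       [  0.        ,   0.        ,   1.        ]]), 'eye': array([1251.35802971,  494.23376823, 1005.30553352]), 'attitude': array([-1.31576275e+02, -3.59514454e-02,  1.26903788e+02])}
side {'mtx': array([[449.02048715,   0.        , 323.95033155],
       [  0.        , 449.02048715, 199.6675786 ],
       [  0.        ,   0.        ,   1.        ]]), 'eye': array([-103.64781674, -781.52192587,  736.30586278]), 'attitude': array([-120.21935763,    0.58935504,  -42.06676197])}
{'mtx': array([[309.70691629,   0.        , 316.36554179],
       [  0.        , 309.70691629, 197.2451956 ],
       [  0.        ,   0.        ,   1.        ]]), 'tool_from_camera': array([[ 3.78432295e-04, -9.69360363e-01, -2.45642713e-01,
         6.92320488e+01],
       [ 9.99999344e-01,  1.01368511e-04,  1.14055665e-03,
        -1.19324345e+00],
       [-1.08070997e-03, -2.45642984e-01,  9.69359766e-01,
        -1.70427480e+02],
       [ 0.00000000e+00,  0.00000000e+00,  0.00000000e+00,
         1.00000000e+00]])}
{'time_s': 0.1, 'qpos': array([-1.14575614e+00,  1.83473289e+01,  8.97000043e+01,  7.46821047e-04,
        7.20448354e+01, -1.14772872e+00]), 'qvel': array([ 0.00592096, -0.04717935, -0.18619696, -0.01381351, -0.05066931,
       -0.00069891]), 'effort': array([ 5.01049108e-04, -4.13330913e+01, -2.32510239e+01,  7.29743019e-02,
        4.21804120e-02, -4.88014211e-05]), 'ee_pos': array([5.74536981e+02, 1.57902853e-02, 2.13206887e+02]), 'ee_rot': array([-1.79907864e+02, -2.55610070e-03,  9.00017397e+01]), 'force': array([-0.09417246,  0.26080125,  0.2139151 ]), 'torque': array([-0.01030347, -0.10217912,  0.02614449]), 'gripper_force': 0.0, 'gripper_width': 91.42621241998306}
```

View pics/scene0.png

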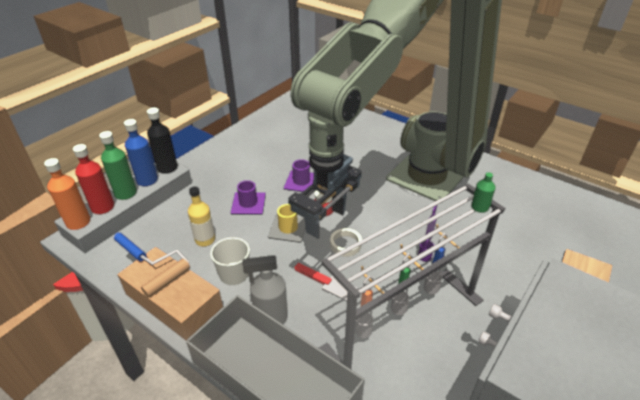

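View pics/side0.png

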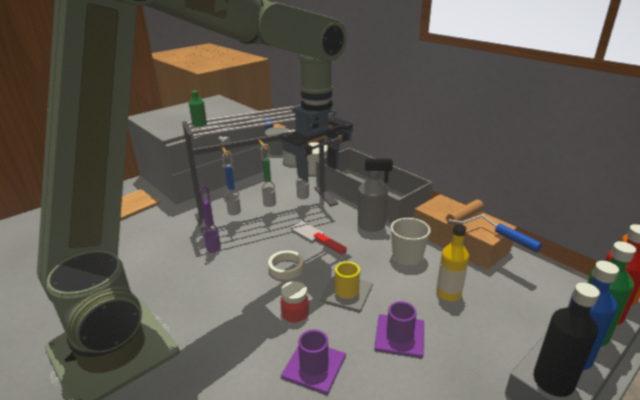

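The scene shows:
- **Blue cup:** on the hook nearest the robot, at scene (438,253) and side (229,177).
- **Green and orange cups:** on the next two hooks.
- **Yellow tube:** scene (287,218), side (347,280).
- **Purple look-alike cup:** near the blue cup, at side (207,225).

I'll triangulate these positions next.

```bash
cat > h.py <<'E'
from workcell import env,cams
import cv2,numpy as np
from scipy.spatial.transform import Rotation as Ro
def rot(a): return Ro.from_euler('xyz',a,degrees=True).as_matrix()
def ray(n,uv,st=None):
    c=cams.get_calibration(n); d=np.r_[np.linalg.solve(c['mtx'],np.r_[uv,1.])]
    if n!='wrist':
        R=rot(c['attitude']); d=R@d; return np.array(c['eye']),d/np.linalg.norm(d)
    r=np.hypot(d[0],d[1]); d=np.r_[d[:2]/max(r,1e-9)*np.sin(r),np.cos(r)]
    T=c['tool_from_camera'];R=rot(st['ee_rot'])
    return R@T[:3,3]+st['ee_pos'],R@T[:3,:3]@d
def onz(n,uv,z,st=None):
    o,d=ray(n,uv,st); return o+d*(z-o[2])/d[2]
def tri(r1,r2):
    A=np.c_[r1[1],-r2[1]]; t=np.linalg.lstsq(A,r2[0]-r1[0],rcond=None)[0]
    p,q=r1[0]+t[0]*r1[1],r2[0]+t[1]*r2[1]; return (p+q)/2,np.linalg.norm(p-q)
def proj(n,P,st=None):
    c=cams.get_calibration(n); P=np.asarray(P,float)
    if n!='wrist': d=rot(c['attitude']).T@(P-c['eye'])
    else:
        T=c['tool_from_camera']; d=T[:3,:3].T@(rot(st['ee_rot']).T@(P-st['ee_pos'])-T[:3,3])
        a=np.arctan2(np.hypot(*d[:2]),d[2]); return c['mtx'][:2,2]+c['mtx'][0,0]*a*d[:2]/np.hypot(*d[:2])
    return (c['mtx']@(d/d[2]))[:2]
def blobs(im,lo,hi,box=None,amin=15):
    m=cv2.inRange(cv2.cvtColor(im,cv2.COLOR_BGR2HSV),np.array(lo),np.array(hi))
    if box: k=np.zeros_like(m);k[box[1]:box[3],box[0]:box[2]]=255;m&=k
    n,l,s,c=cv2.connectedComponentsWithStats(m)
    return [(c[i].round(1),s[i].tolist()) for i in range(1,n) if s[i][4]>=amin]
E
python3 - <<'E'
from h import *
S=cv2.imread('pics/scene0.png');D=cv2.imread('pics/side0.png')
for nm,lo,hi in(('blue',(105,120,40),(125,255,255)),('green',(50,110,30),(85,255,255)),('orange',(3,120,60),(14,255,255)),('yellow',(20,130,60),(32,255,255)),('purple',(130,90,40),(155,255,255))):
    print(nm,'scene',blobs(S,lo,hi,(190,100,520,320)));print('   side',blobs(D,lo,hi,(180,90,480,390)))
print(onz('scene',(287,208),75),onz('side',(347,266),75))
a=np.hstack([cv2.resize(S[190:310,340:500],None,fx=2.5,fy=3),cv2.resize(D[95:255,180:330],None,fx=2.6,fy=2.25)])
print(a.shape);cv2.imwrite('pics/c1.png',a)
E
```

```text
blue scene [(array([395.3, 116. ]), [383, 111, 25, 11, 105]), (array([197. , 136.7]), [190, 126, 22, 24, 277]), (array([438.7, 253.7]), [434, 248, 10, 13, 72])]
   side [(array([229.4, 177.1]), [226, 167, 7, 22, 95])]
green scene [(array([483.4, 193.9]), [473, 173, 21, 38, 506]), (array([404.5, 273.9]), [400, 268, 10, 13, 66])]
   side [(array([194.1,  91.6]), [192, 90, 5, 4, 15]), (array([195.3, 100.9]), [190, 95, 13, 11, 93])]
orange scene [(array([250.7, 106.9]), [239, 100, 31, 18, 231]), (array([218.6, 125.1]), [205, 115, 25, 19, 172]), (array([367.9, 295. ]), [364, 290, 8, 12, 58])]
   side [(array([433.2, 194.3]), [431, 192, 7, 6, 24])]
yellow scene [(array([198.5, 210.8]), [190, 196, 19, 27, 334]), (array([286.7, 219.1]), [278, 205, 19, 28, 388]), (array([203.6, 242.8]), [197, 241, 15, 4, 31])]
   side [(array([455.1, 254.2]), [442, 234, 28, 37, 749]), (array([346.6, 279.2]), [335, 261, 25, 37, 790]), (array([448.4, 295.6]), [438, 288, 23, 13, 154])]
purple scene [(array([299.6, 176.6]), [284, 160, 30, 31, 624]), (array([247.5, 199.6]), [231, 181, 34, 33, 825]), (array([424.6, 245.4]), [420, 240, 12, 12, 81]), (array([426.8, 257.8]), [422, 254, 9, 7, 32])]
   side [(array([205.5, 203.1]), [203, 200, 6, 8, 34]), (array([400. , 333.3]), [375, 302, 49, 55, 1512]), (array([313.6, 364. ]), [282, 330, 63, 60, 1842])]
[ 473.30180342 -213.08948151   75.        ] [ 485.35531595 -198.98841206   75.        ]
(360, 790, 3)
```

View pics/c1.png

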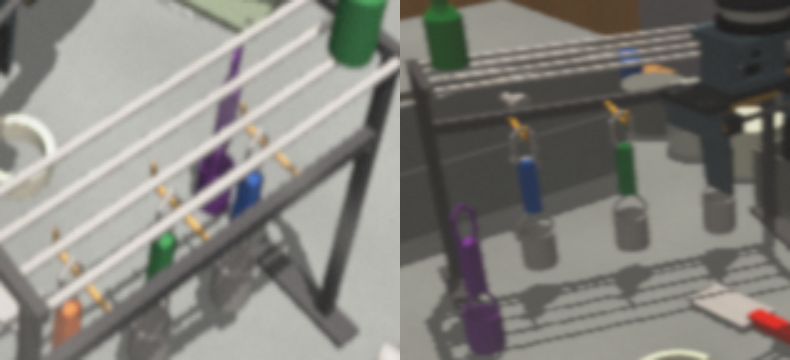

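```bash
python3 - <<'E'
from h import *
t=lambda a,b:tuple(np.round(x,1) for x in tri(ray('scene',a),ray('side',b)))
print('blue',t((438.7,253.7),(229.4,177.1)),'z exp 150 (scene blob upper part)')
# crop coords: scene (x/2.5+340,y/3+190); side ((x-400)/2.6+180,y/2.25+95)
s=lambda x,y:(x/2.5+340,y/3+190)
d=lambda x,y:((x-400)/2.6+180,y/2.25+95)
print('blue gtop',t(s(254,173),d(526,158)))
print('green gtop',t(s(167,236),d(624,143)))
print('purple looptop',t(s(238,47),d(463,206)))
print('hooktip blue',t(s(242,107),d(513,118)),'green',t(s(154,168),d(608,102)))
print('yellow tube body',t((286.7,219.1),(346.6,279.2)))
for nm,a,b,z in(('jar',None,(294,290),70),('tape',(346,237),(287,260),25),('pot',(231,247),(409,227),90),('sprayer',(268,262),(377,165),200),('squeeze',(195,190),(459,231),190)):
    print(nm,[onz(n,p,z).round() for n,p in(('scene',a),('side',b)) if p])
print('purp stands',[onz('side',p,75).round() for p in((400,308),(313,340))])
print('bottle',t((483,177),(195,93)))
E
```

```text
blue (array([449.9, 241.4, 155.1]), np.float64(1.8)) z exp 150 (scene blob upper part)
blue gtop (array([457. , 248.2, 186.9]), np.float64(1.2))
green gtop (array([561.8, 214.7, 185.6]), np.float64(0.3))
purple looptop (array([339.1, 170.9, 193.1]), np.float64(1.5))
hooktip blue (array([447.6, 229.8, 245.6]), np.float64(19.0)) green (array([550. , 200.1, 245.8]), np.float64(24.0))
yellow tube body (array([ 481.5, -206. ,   41.7]), np.float64(5.2))
jar [array([ 346., -175.,   70.])]
tape [array([426., -37.,  25.]), array([434., -33.,  25.])]
pot [array([ 691., -220.,   90.]), array([ 701., -207.,   90.])]
sprayer [array([742., -36., 200.]), array([741., -54., 200.])]
squeeze [array([ 660., -365.,  190.]), array([ 643., -379.,  190.])]
purp stands [array([ 469., -371.,   75.]), array([ 281., -314.,   75.])]
bottle (array([414.1, 288.2, 390.6]), np.float64(11.0))
```

Emit:
apply_moves(
  deltas=[
    [0,0,-0.03,0,1],
    [0,0,-0.03,0,1],
  ],
)

```text
time_s: 0.3
ee_pos: [576.7, -0.0, 246.9]
ee_rot: [179.7, 0.0, 90.0]
force: [-0.2, -0.3, 0.5]
gripper_width: 91.5
gripper_force: 0.0
```

Emit:
apply_moves(
  deltas=[
    [0,0,-0.05,0.1,1],
    [0,0,-0.1,0.1,1],
    [0.0,0,-0.15,0.1,1],
    [0,0,-0.2,0.1,1],
    [0,0,-0.25,0.1,1],
  ],
)

```text
time_s: 0.8
ee_pos: [574.5, 0.0, 495.4]
ee_rot: [-180.0, 0.0, 84.3]
force: [1.4, 0.4, 0.5]
gripper_width: 91.1
gripper_force: 0.0
```

Emit:
apply_moves(
  deltas=[
    [0,0,-0.05,0,1],
    [0,0,-0.1,0,1],
    [0,0,-0.15,0,1],
    [0,0,-0.2,0,1],
    [0,0,-0.25,0,1],
  ],
)

```text
time_s: 1.3
ee_pos: [454.7, -0.1, 680.8]
ee_rot: [-174.8, 0.3, 84.3]
force: [-5.8, 0.0, 0.9]
gripper_width: 91.0
gripper_force: 0.0
```

```bash
python3 -c "
from h import *
s=env.state();print(s['qpos'].round(1),s['ee_pos'],s['ee_rot'])"
```

```text
[-1.500e+00  2.250e+01  1.230e+01  1.000e-01  1.505e+02  4.300e+00] [ 4.54699389e+02 -6.14200176e-02  6.80847477e+02] [-174.7678581     0.31572457   84.27943397]
```

Emit:
apply_moves(
  deltas=[
    [0,0,0.05,0,1],
    [0,0,0.1,0,1],
    [0,0,0.1,0,1],
  ],
)

```text
time_s: 1.6
ee_pos: [444.1, 0.4, 581.2]
ee_rot: [-175.1, 0.3, 84.3]
force: [1.8, -0.4, 0.9]
gripper_width: 91.1
gripper_force: 0.0
```

```bash
python3 -c "
from h import *
s=env.state();print(s['qpos'].round(1),s['ee_pos'],s['ee_rot'])"
```

```text
[-1.500e+00  9.900e+00  4.920e+01  1.000e-01  1.257e+02  4.300e+00] [4.44098822e+02 4.28283313e-01 5.81229098e+02] [-175.14415414    0.28984324   84.27861674]
```

```bash
cat >> h.py <<'E'
def td(target=None,dw=None):
    s=env.state(); dw=np.array(target,float)-s['ee_pos'] if dw is None else np.array(dw,float)
    t=rot(s['ee_rot']).T@dw/1000; print('tool delta',t.round(4),'len',np.linalg.norm(t).round(3)); return t
E
python3 -c "
from h import *
td((180,572,600))"
```

```text
tool delta [ 0.5423 -0.3204  0.0056] len 0.63
```

Emit:
apply_moves(
  deltas=[
    [0.04,-0.024,0,0,1],
    [0.08,-0.048,0,0,1],
    [0.12,-0.072,0,0,1],
    [0.16,-0.096,0,0,1],
    [0.2,-0.12,0,0,1],
  ],
)

```text
time_s: 2.1
ee_pos: [344.1, 212.8, 591.8]
ee_rot: [-175.0, 0.3, 84.3]
force: [1.4, 0.8, 0.1]
gripper_width: 91.0
gripper_force: 0.0
```

Emit:
apply_moves(
  deltas=[
    [0.04,-0.024,0,0,1],
    [0.08,-0.048,0,0,1],
    [0.12,-0.072,0,0,1],
    [0.16,-0.096,0,0,1],
    [0.2,-0.12,0,0,1],
  ],
)

```text
time_s: 2.6
ee_pos: [244.9, 424.1, 601.1]
ee_rot: [-175.0, 0.3, 84.3]
force: [1.1, -0.0, 0.3]
gripper_width: 91.4
gripper_force: 0.0
```

Emit:
apply_moves(
  deltas=[
    [0.04,-0.024,0,0.1,1],
    [0.08,-0.048,0,0.2,1],
    [0.12,-0.072,0,0.2,1],
    [0.14,-0.084,0,0.2,1],
  ],
)

```text
time_s: 3.0
ee_pos: [174.4, 571.8, 601.4]
ee_rot: [-175.1, 1.4, 73.0]
force: [3.8, 15.9, 6.9]
gripper_width: 91.3
gripper_force: 0.0
```

```bash
python3 -c "
from h import *
s=env.state();print(s['qpos'].round(2),s['ee_pos'],s['ee_rot'])"
```

```text
[ 69.24  30.84  12.26   7.25 138.42  91.64] [174.40638859 571.7915794  601.40292111] [-175.09362131    1.41933418   73.01859962]
```

Emit:
apply_moves(
  deltas=[
    [0.04,0,0,0,1],
    [0.08,0,0,0,1],
    [0.12,0,0,0,1],
    [0.16,0,0,0,1],
  ],
)

```text
time_s: 3.4
ee_pos: [198.2, 647.2, 543.7]
ee_rot: [-175.1, -0.3, 72.7]
force: [1.3, 0.4, -0.5]
gripper_width: 90.8
gripper_force: 0.0
```

```bash
python3 -c "
from h import *
s=env.state();print(s['qpos'].round(2),s['ee_pos'],s['ee_rot'],rot(s['ee_rot'])[:,2].round(3))"
```

```text
[ 69.54  35.93  12.37   6.61 131.46  91.21] [198.2222637  647.21295151 543.67468572] [-175.05797485   -0.32525427   72.71419078] [-0.081  0.031 -0.996]
```

```bash
cat > kin.py <<'E'
import numpy as np
from scipy.spatial.transform import Rotation as Ro
from scipy.optimize import least_squares
r=lambda ax,a:Ro.from_euler(ax,a,degrees=True).as_matrix()
def fk(q,p):
    a1,h,L2,L3,e,d6,off=p
    R=r('z',q[0]);x=R@[a1,off,h]
    R=R@r('y',q[1]);x=x+R@[0,0,L2]
    R=R@r('y',q[2]);x=x+R@[e,0,L3]
    R=R@r('z',q[3])@r('y',q[4])@r('z',q[5]);x=x+R@[0,0,d6]
    return x,R
E
python3 - <<'E'
from kin import *
from h import rot
D=[((-1.1458,18.3473,89.7,0,72.0448,-1.1477),(574.54,0.02,213.2),(-179.908,0,90)),
((-1.5,22.5,12.3,.1,150.5,4.3),(454.7,-.06,680.85),(-174.77,.316,84.28)),
((-1.5,9.9,49.2,.1,125.7,4.3),(444.1,.43,581.2),(-175.14,.29,84.28)),
((69.24,30.84,12.26,7.25,138.42,91.64),(174.41,571.79,601.40),(-175.09,1.42,73.02)),
((69.54,35.93,12.37,6.61,131.46,91.21),(198.22,647.21,543.67),(-175.058,-.325,72.714))]
f=lambda p:np.concatenate([fk(q,p)[0]-x for q,x,_ in D])
s=least_squares(f,[0,300,400,350,0,250,12]);print(s.x.round(1),f(s.x).round(1))
for q,_,o in D: 
    M=fk(q,s.x)[1].T@rot(o); print(M.round(2).tolist())
E
```

```text
[-3.000e-01  1.388e+02  5.926e+02  4.170e+02  2.520e+01  3.348e+02
  1.160e+01] [-0.1  0.1  0.  -0.4  0.   0.   0.3 -0.   0.2  0.   0.1 -0.1  0.1  0.1
 -0.1]
[[-0.0, -1.0, -0.0], [1.0, -0.0, -0.0], [0.0, -0.0, 1.0]]
[[-0.0, -1.0, -0.0], [1.0, -0.0, 0.0], [-0.0, -0.0, 1.0]]
[[0.0, -1.0, 0.0], [1.0, 0.0, -0.0], [0.0, 0.0, 1.0]]
[[-0.0, -1.0, 0.0], [1.0, -0.0, 0.0], [-0.0, 0.0, 1.0]]
[[0.0, -1.0, 0.0], [1.0, 0.0, 0.0], [-0.0, 0.0, 1.0]]
```

```bash
cat >> kin.py <<'E'
P=[-.3,138.8,592.6,417.,25.2,334.8,11.6]
TO=np.array([[0,-1,0],[1,0,0],[0,0,1.]])
lo=np.array([-177.97,-48.28,12.27,-77.06,2.81,-146.56]);hi=np.array([177.97,115.42,149.76,257.06,150.46,146.56])
def tool(q): x,R=fk(q,P); return x,R@TO
def ik(x,Rt,q0,w=300):
    f=lambda q:np.r_[tool(q)[0]-x, w*Ro.from_matrix(tool(q)[1].T@Rt).as_rotvec()]
    s=least_squares(f,np.clip(q0,lo+.01,hi-.01),bounds=(lo,hi),x_scale=10);return s.x,s.cost
def ori(tilt,az,flip):
    z=np.array([np.sin(tilt)*np.cos(az),np.sin(tilt)*np.sin(az),-np.cos(tilt)]);y=np.array([np.sin(az),-np.cos(az),0])*(-1 if flip else 1)
    return np.c_[np.cross(y,z),y,z]
E
python3 - <<'E'
from kin import *
d=np.deg2rad
o=Ro.from_euler('xyz',[180,0,84.3],degrees=True).as_matrix()
for w in(100,300,1000,3000):
    print(w,ik((575,0,745),o,[-1.3,10,50,0,120,4.3],w)[0].round(1))
az=d(72.5);rx=np.array([np.cos(az),np.sin(az),0])
C=np.array([456,247,0])
for tilt in(40,45,50):
  for flip in(0,1):
    R=ori(d(tilt),az,flip); 
    for nm,g in(('grasp',C+[0,0,140]),('out',C-80*rx+[0,0,165]),('pre',C-150*rx+[0,0,140]),('stand',np.array([481,-206,180])),('low',np.array([481,-206,130]))):
      best=min((ik(g+19*R[:,2],R,q0) for q0 in([20,20,90,0,50,90],[20,20,90,90,50,-90],[-20,20,90,120,50,0],[0,20,90,-60,60,120])),key=lambda t:t[1])
      print(tilt,flip,nm,best[0].round(0),round(best[1],2),'rollx',R[:,0].round(2) if nm=='grasp' else '')
E
```

```text
100 [ -1.5  19.4  12.3   0.7 125.4   4.7]
300 [ -1.4  22.6  12.3   0.3 135.8   4.6]
1000 [ -1.3  24.7  12.3   0.  142.    4.4]
3000 [ -1.3  24.9  12.3   0.  142.7   4.4]
40 0 grasp [  6.  14. 125.  62.  42. -25.] 0.0 rollx [0.23 0.73 0.64]
40 0 out [ -5.  10. 126.  55.  50. -27.] 0.0 rollx 
40 0 pre [-16.  11. 129.  54.  53. -37.] 0.0 rollx 
40 0 stand [-45.  25.  99.  36.  79. -41.] 0.0 rollx 
40 0 low [-45.  28. 102.  36.  74. -45.] 0.0 rollx 
40 1 grasp [  5.  15. 127.  68.  41. 147.] 106.58 rollx [-0.23 -0.73 -0.64]
40 1 out [ -7.  10. 128.  59.  50. 147.] 96.71 rollx 
40 1 pre [-16.  11. 129.  54.  53. 143.] 0.0 rollx 
40 1 stand [-45.  25.  99.  36.  79. 139.] 0.0 rollx 
40 1 low [-45.  28. 102.  36.  74. 135.] 0.0 rollx 
45 0 grasp [  3.  15. 127.  71.  44. -36.] 0.0 rollx [0.21 0.67 0.71]
45 0 out [ -8.  11. 128.  62.  53. -36.] 0.0 rollx 
45 0 pre [-19.  13. 131.  58.  56. -45.] 0.0 rollx 
45 0 stand [-46.  27.  99.  39.  82. -44.] 0.0 rollx 
45 0 low [-46.  30. 102.  39.  77. -48.] 0.0 rollx 
45 1 grasp [  3.  15. 127.  71.  44. 144.] 0.0 rollx [-0.21 -0.67 -0.71]
45 1 out [ -8.  11. 128.  62.  53. 144.] 0.0 rollx 
45 1 pre [-19.  13. 131.  58.  56. 135.] 0.0 rollx 
45 1 stand [-46.  27.  99.  39.  82. 136.] 0.0 rollx 
45 1 low [-46.  30. 102.  39.  77. 132.] 0.0 rollx 
50 0 grasp [  1.  17. 129.  78.  48. -45.] 0.0 rollx [0.19 0.61 0.77]
50 0 out [-11.  13. 130.  67.  56. -44.] 0.0 rollx 
50 0 pre [-22.  16. 132.  62.  59. -52.] 0.0 rollx 
50 0 stand [-48.  29.  99.  41.  85. -47.] 0.0 rollx 
50 0 low [-48.  32. 102.  42.  80. -51.] 0.0 rollx 
50 1 grasp [  1.  17. 129.  78.  48. 135.] 0.0 rollx [-0.19 -0.61 -0.77]
50 1 out [-11.  13. 130.  67.  56. 136.] 0.0 rollx 
50 1 pre [-22.  16. 132.  62.  59. 128.] 0.0 rollx 
50 1 stand [-48.  29.  99.  41.  85. 133.] 0.0 rollx 
50 1 low [-48.  32. 102.  42.  80. 129.] 0.0 rollx
```

```bash
cat > sim.py <<'E'
from kin import *
def dls(q,x,R,lam,n,w):
    q=q.copy()
    for _ in range(n):
        X,T=tool(q);e=np.r_[(x-X)/1000,w*(Ro.from_matrix(R@T.T).as_rotvec())]
        J=np.zeros((6,6))
        for i in range(6):
            d=q.copy();d[i]+=1e-3;X2,T2=tool(d)
            J[:,i]=np.r_[(X2-X)/1000,w*Ro.from_matrix(T2@T.T).as_rotvec()]/np.deg2rad(1e-3)
        dq=J.T@np.linalg.solve(J@J.T+lam**2*np.eye(6),e)
        q=np.clip(q+np.rad2deg(dq),lo,hi)
    return q
def call(q,rows,lam,n,w):
    x0,R0=tool(q); px,pR=x0,R0
    for t in rows:
        gx=x0+R0@np.array(t[:3])*1000; gR=R0@Ro.from_euler('z',t[3]).as_matrix()
        px,pR=tool(q) if lam is None else (px,pR)
        d=gx-tool(q)[0]; L=np.linalg.norm(d); tx=tool(q)[0]+d*min(1,50/max(L,1e-9))
        q=dls(q,tx,gR,lam,n,w)
    return q
E
python3 - <<'E'
from sim import *
# start of the 2nd up-call: tool down at 574.5,0,495
q0=ik((574.5,0,495.4),Ro.from_euler('xyz',[180,0,84.3],degrees=True).as_matrix(),[-1.3,10,60,0,110,4.3])[0]
q1=np.array([69.24,30.84,12.27,7.25,138.42,91.64])
for w in(1,.3):
  for lam in(.001,.05,.2):
    for n in(1,10,60):
      a=call(q0,[(0,0,-.05*i,0) for i in range(1,6)],lam,n,w);b=call(q1,[(.04*i,0,0,0) for i in range(1,5)],lam,n,w)
      print(w,lam,n,a.round(1),(a[1]+a[2]+a[4]).round(1),b.round(1),(b[1]+b[2]+b[4]).round(1))
print('meas a 22.5 12.3 150.5 ; b 35.9 12.4 6.6 131.5')
E
```

```text
1 0.001 1 [ -1.2  21.7  36.6   0.  121.7   4.5] 180.0 [ 69.5  29.7  34.    1.1 118.   84.9] 181.8
1 0.001 10 [ -1.2  37.7  12.3   0.  150.5   4.5] 200.4 [ 70.1  29.8  33.8   5.5 118.   89.6] 181.6
1 0.001 60 [ -1.2  37.6  12.3   0.  150.5   4.5] 200.3 [ 70.1  29.8  33.8   5.5 118.   89.6] 181.6
1 0.05 1 [ -1.2  29.3  12.3   0.  144.2   4.5] 185.7 [ 69.8  40.9  12.3   7.2 137.7  92.1] 190.8
1 0.05 10 [ -1.2  33.   12.3   0.  150.5   4.5] 195.8 [ 70.   29.9  32.7   5.5 119.   89.7] 181.6
1 0.05 60 [ -1.2  33.   12.3   0.  150.5   4.5] 195.8 [ 70.   29.9  32.7   5.5 119.   89.7] 181.6
1 0.2 1 [ -1.2  20.3  28.    0.  131.3   4.5] 179.5 [ 69.8  37.8  12.3   6.8 134.4  91.6] 184.4
1 0.2 10 [ -1.2  27.3  12.3   0.  143.2   4.5] 182.8 [ 69.8  37.8  12.3   6.8 134.2  91.6] 184.2
1 0.2 60 [ -1.2  27.3  12.3   0.  143.2   4.5] 182.8 [ 69.8  37.8  12.3   6.8 134.2  91.6] 184.2
0.3 0.001 1 [ -1.2  21.7  36.6  -0.  121.7   4.5] 180.0 [ 69.5  29.7  34.    1.1 118.   84.9] 181.8
0.3 0.001 10 [ -1.2  37.7  12.3   0.  150.5   4.5] 200.4 [ 70.1  29.8  33.8   5.5 118.   89.6] 181.6
0.3 0.001 60 [ -1.2  37.6  12.3   0.  150.5   4.5] 200.3 [ 70.1  29.8  33.8   5.5 118.   89.6] 181.6
0.3 0.05 1 [ -1.2  30.1  12.3   0.  145.5   4.5] 187.9 [ 69.8  41.   12.3   7.3 137.5  92.3] 190.8
0.3 0.05 10 [ -1.2  30.9  12.3   0.  146.4   4.5] 189.7 [ 69.8  34.4  19.7   6.1 127.5  90.5] 181.6
0.3 0.05 60 [ -1.2  30.9  12.3   0.  146.4   4.5] 189.7 [ 69.8  34.3  19.8   6.1 127.4  90.5] 181.6
0.3 0.2 1 [-1.300e+00  1.830e+01  2.900e+01  1.000e-01  1.272e+02  4.500e+00] 174.5 [ 69.6  37.1  12.3   7.2 131.5  91.7] 180.9
0.3 0.2 10 [-1.300e+00  2.620e+01  1.230e+01  1.000e-01  1.408e+02  4.500e+00] 179.3 [ 69.6  37.   12.3   7.1 130.6  91.6] 179.9
0.3 0.2 60 [-1.300e+00  2.620e+01  1.230e+01  1.000e-01  1.408e+02  4.500e+00] 179.3 [ 69.6  37.   12.3   7.1 130.6  91.6] 179.9
meas a 22.5 12.3 150.5 ; b 35.9 12.4 6.6 131.5
```

```bash
python3 - <<'E'
from sim import *
from h import proj,onz
q0=ik((574.5,0,495.4),Ro.from_euler('xyz',[180,0,84.3],degrees=True).as_matrix(),[-1.3,10,60,0,110,4.3])[0]
qc=call(q0,[(0,0,-.05*i,0) for i in range(1,6)],.05,10,1)
for par in((.05,10,1),(.05,10,.3),(.2,10,1)):
  for nm,v in(('back',(0,0,-1)),('out',(-0,1,0)),('in',(0,-1,0)),('in+back',(0,-.7,-.7)),('out+back',(0,.7,-.7))):
    q=qc.copy();o=[]
    for k in range(8):
        q=call(q,[tuple(np.array(v)*.05*i)+(0,) for i in range(1,6)],*par);o.append((round(q[1]+q[2]+q[4]),round(q[4])))
    print(par,nm,o,q.round())
print(proj('scene',(-209,-663,0)),proj('side',(-100,-400,200)),onz('scene',(130,170),100))
E
```

```text
(0.05, 10, 1) back [(203, 150), (210, 150), (217, 150), (224, 150), (231, 150), (238, 150), (245, 150), (252, 150)] [ -1.  89.  12.  -0. 150.   4.]
(0.05, 10, 1) out [(208, 147), (209, 138), (233, 145), (257, 150), (270, 147), (275, 147), (278, 150), (278, 150)] [ -6. 115.  12.  -7. 150.  -4.]
(0.05, 10, 1) in [(196, 146), (189, 150), (178, 150), (173, 150), (184, 148), (189, 141), (200, 141), (211, 141)] [178.  58.  12.  11. 141. 147.]
(0.05, 10, 1) in+back [(197, 150), (197, 150), (198, 150), (199, 150), (200, 150), (201, 150), (202, 150), (203, 150)] [ 13.  40.  12.  22. 150.  41.]
(0.05, 10, 1) out+back [(207, 150), (218, 150), (230, 150), (241, 150), (253, 150), (264, 150), (275, 150), (278, 150)] [ -5. 115.  12.  -7. 150.  -4.]
(0.05, 10, 0.3) back [(202, 150), (209, 150), (216, 150), (222, 150), (229, 150), (235, 150), (242, 150), (248, 150)] [ -1.  86.  12.   0. 150.   5.]
(0.05, 10, 0.3) out [(207, 147), (216, 143), (232, 143), (252, 147), (261, 142), (274, 146), (276, 149), (278, 150)] [ -5. 115.  12.  -6. 150.  -3.]
(0.05, 10, 0.3) in [(196, 146), (189, 150), (178, 150), (
[... 536 characters left out ...]
0.   3.]
(0.2, 10, 1) out [(199, 143), (201, 136), (204, 130), (206, 124), (209, 119), (211, 115), (214, 111), (216, 107)] [ -5.  97.  12.  -1. 107.   0.]
(0.2, 10, 1) in [(196, 146), (191, 150), (182, 150), (169, 141), (170, 145), (173, 138), (175, 132), (178, 127)] [178.  39.  12.  -2. 127. 147.]
(0.2, 10, 1) in+back [(190, 150), (184, 150), (178, 150), (172, 150), (166, 150), (162, 150), (163, 150), (170, 150)] [136.   7.  12. -75. 150.  69.]
(0.2, 10, 1) out+back [(199, 149), (202, 148), (205, 147), (208, 146), (212, 145), (215, 144), (218, 143), (221, 142)] [ -4.  66.  12.  -2. 142.   0.]
[309.77808498  93.38799995] [109.54347803 478.63143088] [ 649.16583422 -692.61321048  100.        ]
```

```bash
python3 -c "
from h import *
p=env.state()['ee_pos']
for t in((440,100,560),(330,-350,590),(-150,-480,600)):
    td(dw=np.array(t)-p);p=np.array(t)
"
```

```text
tool delta [-0.4506  0.3904 -0.0527] len 0.598
tool delta [-0.4622  0.0258 -0.035 ] len 0.464
tool delta [-0.2667 -0.4191  0.0247] len 0.497
```

Emit:
apply_moves(
  deltas=[
    [-0.0375,0.0325,-0.0044,0,1],
    [-0.075,0.065,-0.0088,0,1],
    [-0.1125,0.0975,-0.0132,0,1],
    [-0.15,0.13,-0.0176,0,1],
    [-0.1875,0.1625,-0.022,0,1],
  ],
)

```text
time_s: 3.9
ee_pos: [297.8, 418.4, 552.1]
ee_rot: [-175.1, -0.5, 72.7]
force: [0.9, -0.4, -0.0]
gripper_width: 91.2
gripper_force: 0.0
```

Emit:
apply_moves(
  deltas=[
    [-0.0375,0.0325,-0.0044,0,1],
    [-0.075,0.065,-0.0088,0,1],
    [-0.1125,0.0975,-0.0132,0,1],
    [-0.15,0.13,-0.0176,0,1],
    [-0.1875,0.1625,-0.022,0,1],
  ],
)

```text
time_s: 4.4
ee_pos: [398.3, 190.8, 558.9]
ee_rot: [-175.1, -0.5, 72.7]
force: [1.2, 0.1, 0.0]
gripper_width: 91.5
gripper_force: 0.0
```

Emit:
apply_moves(
  deltas=[
    [-0.0375,0.0325,-0.0044,0,1],
    [-0.075,0.065,-0.0088,0,1],
    [-0.121,0.0676,-0.0123,0,1],
    [-0.167,0.07,-0.016,0,1],
    [-0.213,0.073,-0.019,0,1],
  ],
)

```text
time_s: 4.9
ee_pos: [405.2, -34.4, 569.8]
ee_rot: [-175.1, -0.4, 72.7]
force: [0.1, 0.3, -0.1]
gripper_width: 91.1
gripper_force: 0.0
```

Emit:
apply_moves(
  deltas=[
    [-0.046,0.0026,-0.0035,0,1],
    [-0.092,0.005,-0.007,0,1],
    [-0.138,0.008,-0.01,0,1],
    [-0.184,0.01,-0.014,0,1],
    [-0.23,0.013,-0.017,0,1],
  ],
)

```text
time_s: 5.4
ee_pos: [350.0, -258.2, 584.4]
ee_rot: [-175.2, -0.4, 72.7]
force: [1.1, 0.6, 0.6]
gripper_width: 91.3
gripper_force: 0.0
```

Emit:
apply_moves(
  deltas=[
    [-0.046,0.0026,-0.0035,0,1],
    [-0.092,0.005,-0.007,0,1],
    [-0.119,-0.037,-0.005,0,1],
    [-0.146,-0.079,-0.002,0,1],
    [-0.172,-0.121,0.0,0,1],
  ],
)

```text
time_s: 5.9
ee_pos: [183.2, -385.8, 592.6]
ee_rot: [-175.0, -0.4, 72.7]
force: [0.4, -0.5, 0.8]
gripper_width: 90.9
gripper_force: 0.0
```

Emit:
apply_moves(
  deltas=[
    [-0.0267,-0.042,0.0025,0,1],
    [-0.053,-0.084,0.005,0,1],
    [-0.08,-0.126,0.0075,0,1],
    [-0.107,-0.168,0.01,0,1],
    [-0.133,-0.21,0.012,0,1],
  ],
)

```text
time_s: 6.4
ee_pos: [-57.5, -449.4, 598.5]
ee_rot: [-175.1, -0.3, 72.7]
force: [0.4, -0.6, -1.1]
gripper_width: 91.1
gripper_force: 0.0
```

```bash
python3 -c "
from h import *
s=env.state();print(s['time_s'],s['qpos'].round(2),s['ee_pos'],s['ee_rot'],rot(s['ee_rot'])[:,2].round(3));td((-150,-480,600))"
```

```text
6.4 [-95.23   9.63  46.85  -5.77 124.73 -81.18] [ -57.45703919 -449.37749687  598.54748655] [-175.08498351   -0.32913435   72.69573527] [-0.08   0.031 -0.996]
tool delta [-0.0568 -0.0791  0.005 ] len 0.097
```

Emit:
apply_moves(
  deltas=[
    [-0.028,-0.04,0,0,1],
    [-0.057,-0.079,0,0,1],
    [-0.057,-0.079,-0.05,0,1],
    [-0.057,-0.079,-0.1,0,1],
    [-0.057,-0.079,-0.15,0,1],
  ],
)

```text
time_s: 6.9
ee_pos: [-118.7, -429.0, 687.9]
ee_rot: [-175.2, -4.6, 72.3]
force: [20.7, 49.6, 2.2]
gripper_width: 91.2
gripper_force: 0.0
```

Emit:
apply_moves(
  deltas=[
    [-0.035,0,-0.035,0,1],
    [-0.07,0,-0.07,0,1],
    [-0.105,0,-0.105,0,1],
    [-0.14,0,-0.14,0,1],
    [-0.175,0,-0.175,0,1],
  ],
)

```text
time_s: 7.4
ee_pos: [-113.4, -433.1, 686.6]
ee_rot: [-175.3, -4.5, 72.4]
force: [-0.2, 0.4, -0.5]
gripper_width: 91.2
gripper_force: 0.0
```

```bash
cat > st.py <<'E'
from h import *
s=env.state();z=rot(s['ee_rot'])[:,2];print(s['time_s'],s['qpos'].round(2),s['ee_pos'].round(1),s['ee_rot'].round(1),'z',z.round(3),'tilt',np.degrees(np.arccos(-z[2])).round(1),'az',np.degrees(np.arctan2(z[1],z[0])).round(1))
E
python3 st.py
```

```text
7.4 [-102.89   21.9    12.32   -8.83  150.4   -92.94] [-113.4 -433.1  686.6] [-175.3   -4.5   72.4] z [-0.055  0.1   -0.993] tilt 6.6 az 118.7
```

Emit:
apply_moves(
  deltas=[
    [0,0,0.05,0,1],
    [0,0,0.08,0,1],
    [-0.02,0,0.03,0,1],
    [-0.04,0,-0.02,0,1],
    [-0.06,0,-0.06,0,1],
  ],
)

```text
time_s: 7.9
ee_pos: [-113.8, -441.3, 680.1]
ee_rot: [-175.2, -5.3, 72.3]
force: [0.5, 0.6, 1.0]
gripper_width: 91.8
gripper_force: 0.0
```

```bash
python3 st.py
```

```text
7.9 [-102.75   22.74   12.27   -8.69  150.39  -92.64] [-113.8 -441.3  680.1] [-175.2   -5.3   72.3] z [-0.051  0.113 -0.992] tilt 7.1 az 114.4
```

Emit:
apply_moves(
  deltas=[
    [0,0,-0.05,0,1],
    [0,0,-0.1,0,1],
  ],
)

```text
time_s: 8.1
ee_pos: [-105.8, -422.3, 696.4]
ee_rot: [-175.2, -3.3, 72.5]
force: [-0.2, 0.5, -0.2]
gripper_width: 91.0
gripper_force: 0.0
```

```bash
python3 st.py
```

```text
8.1 [-102.15   20.67   12.27   -9.05  150.45  -92.5 ] [-105.8 -422.3  696.4] [-175.2   -3.3   72.5] z [-0.062  0.079 -0.995] tilt 5.8 az 128.2
```

```bash
cat > fit.py <<'E'
from sim import *
A=ik((574.5,0,495.4),Ro.from_euler('xyz',[180,0,84.3],degrees=True).as_matrix(),[-1.3,10,60,0,110,4.3])[0]
E=[(A,[(0,0,-.05*i,0) for i in range(1,6)],(22.5,12.3,150.5)),
(np.array([69.24,30.84,12.27,7.25,138.42,91.64]),[(.04*i,0,0,0) for i in range(1,5)],(35.93,12.37,131.46)),
(np.array([-95.23,9.63,46.85,-5.77,124.73,-81.18]),[(-.028,-.04,0,0),(-.057,-.079,0,0)]+[(-.057,-.079,-.05*i,0) for i in(1,2,3)],(21.7,12.3,150.4)),
(np.array([-102.89,21.9,12.32,-8.83,150.4,-92.94]),[(-.035*i,0,-.035*i,0) for i in range(1,6)],(21.9,12.3,150.4)),
(np.array([-102.89,21.9,12.32,-8.83,150.4,-92.94]),[(0,0,.05,0),(0,0,.08,0),(-.02,0,.03,0),(-.04,0,-.02,0),(-.06,0,-.06,0)],(22.74,12.27,150.39)),
(np.array([-102.75,22.74,12.27,-8.69,150.39,-92.64]),[(0,0,-.05,0),(0,0,-.1,0)],(20.67,12.27,150.45))]
def call2(q,rows,lam,n,w,mode):
    x0,R0=tool(q);cx,cR=x0,R0
    for t in rows:
        gx=x0+R0@np.array(t[:3])*1000; gR=R0@Ro.from_euler('z',t[3]).as_matrix()
        if mode=='reached': cx,cR=tool(q)
        d=gx-cx;L=np.linalg.norm(d);tx=cx+d*min(1,50/max(L,1e-9))
        rv=Ro.from_matrix(gR@cR.T).as_rotvec();a=np.linalg.norm(rv);tR=Ro.from_rotvec(rv*min(1,.15/max(a,1e-9))).as_matrix()@cR
        q=dls(q,tx,tR,lam,n,w);cx,cR=tx,tR
    return q
if __name__=='__main__':
    for mode in('reached','cmd'):
        for w in(.1,.3,1):
            for lam in(.01,.03,.1,.3):
                for n in(1,4,20):
                    err=[];
                    for q,rows,m in E:
                        b=call2(q,rows,lam,n,w,mode);err.append(np.abs(b[[1,2,4]]-m).max())
                    if np.mean(err)<6: print(mode,w,lam,n,np.round(err,1))
E
python3 fit.py
```

```text
reached 0.3 0.1 1 [9.1 3.3 6.7 7.3 2.3 3.9]
reached 0.3 0.1 4 [7.1 3.1 3.4 7.2 3.9 3.9]
reached 0.3 0.1 20 [7.  3.1 3.2 7.2 3.9 3.9]
reached 0.3 0.3 20 [11.   2.4  6.4  5.3  3.4  0.2]
reached 1 0.1 1 [6.2 4.9 3.6 8.3 3.4 4.9]
reached 1 0.1 4 [6.4 5.  3.7 8.2 4.7 4.9]
reached 1 0.1 20 [6.4 5.  3.5 8.2 4.7 4.9]
reached 1 0.3 4 [11.7  1.9  8.9  3.8  1.3  1.1]
reached 1 0.3 20 [8.  1.9 3.8 3.8 1.5 1.1]
cmd 1 0.3 4 [5.9 2.9 3.6 6.8 1.6 0.8]
cmd 1 0.3 20 [5.8 2.9 2.6 6.8 1.8 0.8]
```

```bash
cat > srch.py <<'E'
from fit import *
import itertools,sys
dirs=[np.array(d)/np.linalg.norm(d) for d in itertools.product((-1,0,1),repeat=3) if any(d)]
S=[]
for r,z in((440,680),(600,600),(820,300),(700,500),(320,250),(330,500),(350,150)):
    q,c=ik((r,0,z),Ro.from_euler('xyz',[180,0,90],degrees=True).as_matrix(),[0,20,60,0,100,0]);
    if c>1: print('start adj',r,z,tool(q)[0].round())
    for d in dirs:
        if d[1]<0 and False: continue
        p=q.copy()
        for k in range(4):
            _,R=tool(p);v=R.T@d*.05   # world direction
            p=call2(p,[tuple(v*i)+(0,) for i in range(1,6)],.3,6,1,'reached')
        x,R=tool(p);zt=R[:,2];t=np.degrees(np.arccos(-zt[2]))
        S.append((t,(r,z),d.round(1),x.round(),zt.round(2),p.round()))
S.sort(key=lambda s:-s[0])
for s in S[:14]: print(*s)
E
timeout 500 python3 srch.py
```

```text
27.178190327764412 (350, 150) [-1.  0.  0.] [-179.    7.  255.] [-0.46 -0.01 -0.89] [  4. -48. 132.   1. 123.   4.]
23.052995987801886 (320, 250) [ 0.  0. -1.] [ 287.    4. -464.] [-0.39  0.01 -0.92] [ -2.  81. 119.   1.   3.  -2.]
21.790596247581213 (320, 250) [-1.  0.  0.] [-184.   10.  389.] [-0.37 -0.   -0.93] [  1. -48. 111.   1. 139.   2.]
21.246267948851383 (350, 150) [ 0.  0. -1.] [ 314.    4. -602.] [-0.36  0.01 -0.93] [ -1.  94. 104.   1.   3.  -2.]
18.56152524583224 (440, 680) [-0.7  0.   0.7] [154.  -3. 816.] [ 0.32 -0.02 -0.95] [ -8.  -6.  17.   2. 150.  -6.]
18.387444319390067 (330, 500) [-0.7  0.   0.7] [ 85.   1. 804.] [ 0.31 -0.04 -0.95] [ -4. -12.  23.  -2. 150.  -6.]
16.242729059448305 (820, 300) [-0.7  0.  -0.7] [ 194.    7. -154.] [-0.28  0.01 -0.96] [ -1.  44. 150.  -1.   3.  -1.]
15.927496374671742 (330, 500) [ 0.  0. -1.] [ 306.    4. -294.] [-0.27  0.01 -0.96] [ -2.  61. 132.   0.   3.  -2.]
13.546028693266623 (320, 250) [-0.7  0.   0.7] [-35.   8. 743.] [ 0.23 -0.01 -0.97] [ -0. -25.  41.  -1. 150.  -1.]
12.911079112547213 (600, 600) [-0.7  0.   0.7] [203.  -6. 797.] [ 0.22 -0.01 -0.97] [ -6.  -1.  18.   1. 150.  -5.]
11.968523775875493 (700, 500) [-0.7  0.   0.7] [225.  -5. 794.] [ 0.21 -0.01 -0.98] [ -5.   0.  17.   1. 150.  -4.]
11.886125267257077 (350, 150) [-0.7  0.   0.7] [-85.   8. 709.] [ 0.21 -0.01 -0.98] [  0. -31.  49.  -1. 150.  -1.]
10.640975017528895 (440, 680) [-1.  0.  0.] [-188.    9.  626.] [ 0.18 -0.01 -0.98] [ -0. -44.  62.  -1. 150.  -1.]
9.073529703188884 (320, 250) [-0.7  0.  -0.7] [245. -35.  22.] [ 0.16 -0.03 -0.99] [-11.   2. 150.   1.  19. -12.]
```

```bash
cat > s2.py <<'E'
from fit import *
q0,c=ik((420,0,690),Ro.from_euler('xyz',[180,0,90],degrees=True).as_matrix(),[0,20,15,0,150,0])
for lam,w in((.3,1),(.1,.3)):
  for up in(0.3,.7,1,2):
    p=q0.copy();o=[]
    for k in range(12):
        x,R=tool(p);d=np.array([-1,0,up]);d=d/np.linalg.norm(d);v=R.T@d*.05
        p=call2(p,[tuple(v*i)+(0,) for i in range(1,6)],lam,6,w,'reached');x,R=tool(p)
        o.append((round(np.degrees(np.arctan2(R[0,2],-R[2,2]))),round(np.degrees(R[1,2])),round(x[0])))
    print(lam,w,up,o,p.round(),x.round())
E
python3 s2.py
```

```text
0.3 1 0.3 [(2, 0, 192), (7, -1, 85), (12, -1, 12), (18, -1, -43), (24, -2, -85), (30, -2, -120), (36, -3, -152), (41, -4, -183), (47, -4, -216), (52, -6, -250), (56, -7, -285), (59, -8, -322)] [  5. -44.  12. -26. 150. -23.] [-322.  -85.  765.]
0.3 1 0.7 [(4, 0, 275), (9, -1, 195), (14, -1, 136), (20, -2, 89), (25, -2, 48), (30, -3, 9), (34, -3, -27), (39, -4, -62), (42, -4, -100), (45, -5, -136), (47, -5, -168), (50, -6, -196)] [  3. -33.  12. -17. 150. -15.] [-196.  -49.  818.]
0.3 1 1 [(4, 0, 309), (9, 0, 244), (14, -1, 192), (19, -1, 150), (23, -2, 112), (28, -2, 76), (32, -3, 38), (34, -3, 0), (37, -3, -33), (39, -4, -62), (41, -4, -88), (43, -4, -111)] [  2. -26.  12. -12. 150. -11.] [-111.  -27.  837.]
0.3 1 2 [(4, 0, 358), (8, 0, 315), (12, -1, 275), (15, -1, 239), (18, -1, 206), (20, -1, 178), (22, -1, 153), (24, -1, 130), (26, -2, 110), (27, -2, 91), (29, -2, 74), (30, -2, 59)] [ -2. -13.  12.  -2. 150.  -4.] [ 59.   5. 844.]
0.1 0.3 0.3 [(4, 0, 200), (19, -3, 171), (24, -7, 116), (28, -10, 56), (30, -14, -1), (29, -19, -64), (24, -25, -141), (20, -27, -216), (21, -29, -263), (23, -31, -297), (24, -33, -321), (24, -35, -338)] [  -9.  -33.   12.  -77.  145. -132.] [-338. -124.  790.]
0.1 0.3 0.7 [(7, 0, 331), (11, 0, 283), (15, -1, 242), (18, 0, 208), (24, 3, 187), (50, 16, 31), (101, 20, -223), (142, 13, -499), (175, 4, -789), (-156, -4, -1042), (-133, -8, -1206), (-115, -10, -1274)] [-169.   88.   12.  180.   35.   42.] [-1274.  -270.   207.]
0.1 0.3 1 [(4, 0, 359), (7, 0, 326), (10, 0, 297), (12, 0, 273), (14, 1, 251), (17, 2, 233), (20, 6, 218), (34, 19, 160), (77, 34, -23), (124, 30, -245), (157, 16, -495), (-177, 1, -752)] [-150.   52.   12.  183.   62.   63.] [-752. -441.  990.]
0.1 0.3 2 [(1, 0, 395), (2, 0, 387), (2, 0, 380), (3, 0, 374), (3, 0, 369), (4, 1, 364), (4, 1, 360), (5, 2, 357), (5, 2, 354), (5, 3, 351), (6, 4, 349), (6, 6, 348)] [-17.  12.  12.  16. 150.  -0.] [348. -47. 755.]
```

```bash
python3 -c "
from h import *
p=env.state()['ee_pos']
for t in((380,-250,600),(420,100,600),(168,396,650)):
    td(dw=np.array(t)-p);p=np.array(t)
"
```

```text
tool delta [0.3047 0.4194 0.0792] len 0.524
tool delta [ 0.3452 -0.0654  0.0252] len 0.352
tool delta [ 0.2089 -0.3315 -0.0106] len 0.392
```

Emit:
apply_moves(
  deltas=[
    [0.0277,0.0381,0.0072,0,1],
    [0.0554,0.0762,0.0144,0,1],
    [0.0831,0.1143,0.0216,0,1],
    [0.1108,0.1524,0.0288,0,1],
    [0.1385,0.1905,0.036,0,1],
  ],
)

```text
time_s: 8.6
ee_pos: [115.2, -343.6, 652.2]
ee_rot: [-175.3, -3.3, 72.4]
force: [-0.9, -1.8, 0.2]
gripper_width: 90.9
gripper_force: 0.0
```

Emit:
apply_moves(
  deltas=[
    [0.0277,0.0381,0.0072,0,1],
    [0.0554,0.0762,0.0144,0,1],
    [0.0831,0.1143,0.0216,0,1],
    [0.1108,0.1524,0.0288,0,1],
    [0.1385,0.1905,0.036,0,1],
  ],
)

```text
time_s: 9.1
ee_pos: [335.7, -265.6, 609.1]
ee_rot: [-175.4, -3.4, 72.5]
force: [0.3, -1.2, 0.6]
gripper_width: 91.0
gripper_force: 0.0
```

Emit:
apply_moves(
  deltas=[
    [0.0277,0.0381,0.0072,0,1],
    [0.0709,0.03,0.01,0,1],
    [0.114,0.0217,0.0134,0,1],
    [0.157,0.0135,0.0165,0,1],
    [0.2,0.0053,0.0196,0,1],
  ],
)

```text
time_s: 9.6
ee_pos: [397.9, -75.1, 601.5]
ee_rot: [-175.4, -3.5, 72.5]
force: [0.3, 0.2, -0.0]
gripper_width: 91.7
gripper_force: 0.0
```

Emit:
apply_moves(
  deltas=[
    [0.0432,-0.0082,0.003,0,1],
    [0.0864,-0.0164,0.006,0,1],
    [0.1296,-0.0246,0.009,0,1],
    [0.1728,-0.0328,0.012,0,1],
    [0.199,-0.074,0.011,0,1],
  ],
)

```text
time_s: 10.1
ee_pos: [389.7, 137.4, 605.3]
ee_rot: [-175.1, -3.4, 72.5]
force: [0.4, -0.0, -0.6]
gripper_width: 91.3
gripper_force: 0.0
```

Emit:
apply_moves(
  deltas=[
    [0.0261,-0.0414,-0.0013,0,1],
    [0.0522,-0.0828,-0.0026,0,1],
    [0.0783,-0.1242,-0.004,0,1],
    [0.1044,-0.1656,-0.005,0,1],
    [0.1305,-0.207,-0.0065,0,1],
  ],
)

```text
time_s: 10.6
ee_pos: [227.7, 319.9, 640.9]
ee_rot: [-175.3, -3.7, 72.5]
force: [1.3, -0.2, 0.1]
gripper_width: 91.4
gripper_force: 0.0
```

Emit:
apply_moves(
  deltas=[
    [0.0261,-0.0414,-0.0013,0,1],
    [0.0522,-0.0828,-0.0026,0,1],
  ],
)

```text
time_s: 10.8
ee_pos: [164.9, 393.6, 653.7]
ee_rot: [-175.3, -3.7, 72.5]
force: [0.7, 1.1, -0.3]
gripper_width: 91.4
gripper_force: 0.0
```

```bash
cat >> st.py <<'E'
q1=np.radians(s['qpos'][0]);d=np.array([-np.cos(q1),-np.sin(q1),.7]);d/=np.linalg.norm(d)
print('push in+up',(rot(s['ee_rot']).T@d).round(3))
E
python3 st.py
```

```text
10.8 [ 61.5    8.01  39.83   6.93 129.21  83.4 ] [164.9 393.6 653.7] [-175.3   -3.7   72.5] z [-0.059  0.087 -0.994] tilt 6.0 az 124.4
push in+up [-0.765 -0.207 -0.609]
```

Emit:
apply_moves(
  deltas=[
    [0.008,-0.04,0,0,1],
    [-0.008,-0.045,-0.03,0,1],
    [-0.046,-0.055,-0.06,0,1],
    [-0.084,-0.065,-0.09,0,1],
    [-0.122,-0.075,-0.12,0,1],
  ],
)

```text
time_s: 11.3
ee_pos: [64.8, 287.4, 761.4]
ee_rot: [-175.2, -4.3, 72.4]
force: [-1.1, -8.6, -3.9]
gripper_width: 91.3
gripper_force: 0.0
```

```bash
python3 st.py
```

```text
11.3 [ 69.26   6.64  18.49  10.32 150.46  95.81] [ 64.8 287.4 761.4] [-175.2   -4.3   72.4] z [-0.058  0.096 -0.994] tilt 6.5 az 121.0
push in+up [-0.773 -0.099 -0.627]
```

Emit:
apply_moves(
  deltas=[
    [-0.039,-0.005,-0.031,0,1],
    [-0.078,-0.01,-0.062,0,1],
    [-0.117,-0.015,-0.093,0,1],
    [-0.156,-0.02,-0.124,0,1],
    [-0.195,-0.025,-0.155,0,1],
  ],
)

```text
time_s: 11.8
ee_pos: [2.2, 156.8, 768.2]
ee_rot: [-175.0, -5.7, 72.2]
force: [-0.0, 1.2, 0.9]
gripper_width: 91.1
gripper_force: 0.0
```

```bash
python3 st.py
```

```text
11.8 [ 74.57  -6.88  30.16   9.78 150.42 100.85] [  2.2 156.8 768.2] [-175.    -5.7   72.2] z [-0.053  0.122 -0.991] tilt 7.6 az 113.7
push in+up [-0.757 -0.024 -0.653]
```

Emit:
apply_moves(
  deltas=[
    [0.005,-0.004,-0.05,0,1],
    [0.01,-0.009,-0.1,0,1],
    [0.015,-0.013,-0.15,0,1],
    [0.02,-0.018,-0.2,0,1],
    [0.025,-0.022,-0.25,0,1],
  ],
)

```text
time_s: 12.3
ee_pos: [-9.3, 178.5, 777.4]
ee_rot: [-174.5, -7.0, 72.1]
force: [-0.6, -0.0, -0.2]
gripper_width: 91.6
gripper_force: 0.0
```

```bash
python3 st.py
```

```text
12.3 [ 81.11  -4.54  26.05   8.75 150.4  106.56] [ -9.3 178.5 777.4] [-174.5   -7.    72.1] z [-0.053  0.145 -0.988] tilt 8.9 az 110.1
push in+up [-0.733  0.064 -0.678]
```

```bash
cat > fit2.py <<'E'
from fit import *
E2=[(q,r,np.r_[np.nan,m[0],m[1],np.nan,m[2],np.nan]) for q,r,m in E]
a=np.array
E2+=[(a([69.26,6.64,18.49,10.32,150.46,95.81]),[(-.039*i,-.005*i,-.031*i,0) for i in range(1,6)],a([74.57,-6.88,30.16,9.78,150.42,100.85])),
(a([74.57,-6.88,30.16,9.78,150.42,100.85]),[(.005*i,-.0044*i,-.05*i,0) for i in range(1,6)],a([81.11,-4.54,26.05,8.75,150.4,106.56])),
(a([61.5,8.01,39.83,6.93,129.21,83.4]),[(.008,-.04,0,0),(-.008,-.045,-.03,0),(-.046,-.055,-.06,0),(-.084,-.065,-.09,0),(-.122,-.075,-.12,0)],a([69.26,6.64,18.49,10.32,150.46,95.81]))]
def call3(q,rows,w,step,mode,nfev):
    x0,R0=tool(q);cx=x0
    for t in rows:
        gx=x0+R0@np.array(t[:3])*1000;gR=R0@Ro.from_euler('z',t[3]).as_matrix()
        if mode=='reached':cx=tool(q)[0]
        d=gx-cx;L=np.linalg.norm(d);tx=cx+d*min(1,step/max(L,1e-9))
        f=lambda p:np.r_[tool(p)[0]-tx,w*Ro.from_matrix(tool(p)[1].T@gR).as_rotvec()]
        q=least_squares(f,np.clip(q,lo+1e-3,hi-1e-3),bounds=(lo,hi),max_nfev=nfev,x_scale=10).x;cx=tx
    return q
if __name__=='__main__':
    for w in(30,100,200,400,1000):
        for mode in('reached','cmd'):
            r=[np.nanmax(abs(call3(q,rows,w,50,mode,50)-m)) for q,rows,m in E2];print('LS',w,mode,np.round(r,1),np.mean(r).round(1),flush=True)
    for w in(.2,.5,1,2):
        for lam in(.1,.2,.4,.8):
            for mode in('reached','cmd'):
                for n in(2,15):
                    r=[np.nanmax(abs(call2(q,rows,lam,n,w,mode)-m)) for q,rows,m in E2]
                    if np.mean(r)<6.5:print('DLS',w,lam,mode,n,np.round(r,1),np.mean(r).round(1),flush=True)
E
timeout 560 python3 fit2.py
```

```text
LS 30 reached [27.5 17.5 20.  46.9 18.5 19.  47.4 35.9  2.9] 26.2
LS 30 cmd [27.6 17.5 20.1 47.7 18.7 19.2 47.1 37.4  2.9] 26.5
LS 100 reached [23.6 15.7 16.7 33.4 14.5 13.8 74.4 48.1  2.3] 26.9
LS 100 cmd [25.1 15.7 17.6 43.7 15.9 15.7 51.9 35.8  2.3] 24.9
LS 200 reached [16.4  9.2 10.8 13.1  8.   5.  10.3 13.6  1.4] 9.8
LS 200 cmd [ 19.3  11.4  12.3  33.1  10.    8.1  55.1 154.5   1.4] 33.9
LS 400 reached [10.8  1.7  6.4  4.9  3.4  0.3  2.   2.3  0.4] 3.6
LS 400 cmd [12.   4.9  6.9 15.   4.3  1.2 19.  13.8  0.4] 8.6
LS 1000 reached [8.9 0.9 4.8 3.1 1.9 1.2 0.7 1.2 0.5] 2.6
LS 1000 cmd [ 8.4  1.4  4.5  5.8  2.   1.1 16.   2.8  0.5] 4.7
DLS 0.5 0.2 reached 15 [ 7.9  1.7  3.5  4.5  2.   1.6 15.9 13.8  2.2] 5.9
DLS 0.5 0.4 reached 15 [9.4 0.6 5.1 3.5 2.  0.4 6.4 7.8 1.5] 4.1
DLS 0.5 0.4 cmd 15 [ 9.1  2.   4.8  7.1  2.3  0.1 10.4 13.8  1. ] 5.6
DLS 1 0.2 reached 15 [ 7.3  2.8  2.8  4.8  2.2  2.  15.3 13.8  2.2] 5.9
DLS 1 0.4 reached 15 [8.5 1.5 4.3 3.4 1.2 0.9 5.3 6.2 1.1] 3.6
DLS 1 0.4 cmd 15 [ 6.9  2.2  3.4  5.5  1.3  0.4  8.2 13.8  0.7] 4.7
DLS 1 0.8 reached 15 [18.   1.1 14.7  3.   2.1  0.7  3.   4.6 10.8] 6.4
DLS 1 0.8 cmd 15 [9.6 1.6 8.6 4.8 2.1 0.2 2.3 6.3 9.3] 5.0
DLS 2 0.2 reached 15 [ 7.1  3.   2.6  4.9  2.3  2.1 15.2 13.8  2.2] 5.9
DLS 2 0.4 reached 15 [8.2 1.8 4.1 3.4 1.2 1.  5.  5.8 1. ] 3.5
DLS 2 0.4 cmd 15 [ 6.4  2.5  3.1  5.9  1.5  0.6  7.5 13.3  0.6] 4.6
DLS 2 0.8 reached 15 [17.6  1.4 14.5  3.   1.9  0.7  2.8  4.4 10.7] 6.3
DLS 2 0.8 cmd 15 [8.7 1.8 7.9 4.5 1.7 0.4 2.2 4.5 9.2] 4.6
```

```bash
cat > s3.py <<'E'
from fit2 import *
def run(q,mode,v,N=30):
    o=[]
    for k in range(N):
        x,R=tool(q)
        t=(R.T@(np.array(v)/np.linalg.norm(v)) if mode=='world' else np.array(v)/np.linalg.norm(v))*.05
        q=call3(q,[tuple(t)+(0,)],1000,50,'reached',15);
        if k%6==5: x,R=tool(q);o.append((round(np.degrees(np.arctan2(R[0,2],-R[2,2]))),round(x[0]),round(x[2])))
    return o,q.round()
if __name__=='__main__':
    D=Ro.from_euler('xyz',[180,0,90],degrees=True).as_matrix()
    for r,z in((650,560),(760,450),(800,300)):
        q0=ik((r,0,z),D,[0,35,15,0,130,0])[0]
        for v in((1,0,0),(1,0,1),(1,0,.5),(.3,0,1)): print(r,z,'world',v,*run(q0,'world',v),flush=True)
    q0=ik((420,0,690),D,[0,20,15,0,150,0])[0]
    for v in((-1,0,1),(0,0,1),(-1,0,.3),(-.4,0,1)): print('corner',v,*run(q0,'world',v),flush=True)
E
timeout 560 python3 s3.py
```

```text
650 560 world (1, 0, 0) [(3, 802, 425), (7, 910, 300), (11, 989, 196), (16, 1050, 112), (21, 1097, 47)] [-1. 71. 12.  0. 76. -1.]
650 560 world (1, 0, 1) [(4, 678, 560), (8, 705, 560), (12, 731, 561), (16, 759, 565), (21, 787, 572)] [ -1.  35.  12.   0. 111.  -1.]
650 560 world (1, 0, 0.5) [(4, 737, 504), (8, 805, 458), (12, 864, 424), (17, 915, 398), (22, 961, 381)] [-1. 50. 12.  0. 96. -1.]
650 560 world (0.3, 0, 1) [(3, 578, 634), (6, 521, 682), (9, 480, 715), (13, 452, 739), (16, 435, 757)] [ -2.  14.  12.   1. 138.  -1.]
760 450 world (1, 0, 0) [(4, 877, 323), (8, 961, 214), (13, 1024, 126), (18, 1074, 56), (23, 1115, 4)] [-1. 74. 12.  0. 72. -1.]
760 450 world (1, 0, 1) [(4, 765, 478), (8, 773, 499), (13, 786, 517), (18, 803, 533), (22, 823, 548)] [ -1.  38.  12.   0. 108.  -1.]
760 450 world (1, 0, 0.5) [(4, 818, 416), (9, 866, 388), (14, 911, 369), (18, 952, 357), (24, 991, 349)] [-1. 52. 12.  0. 92. -1.]
760 450 world (0.3, 0, 1) [(3, 675, 562), (7, 601, 635), (10, 545, 685), (14, 504, 720), (17, 477, 745)] [ -2.  16.  12.   1. 135.  -1.]
800 300 world (1, 0, 0) [(3, 931, 21
[... 313 characters left out ...]
3), (24, 1011, 316)] [-1. 55. 12.  0. 89. -1.]
800 300 world (0.3, 0, 1) [(3, 755, 479), (6, 670, 580), (10, 601, 649), (13, 548, 696), (17, 511, 730)] [ -2.  18.  12.   1. 133.  -1.]
corner (-1, 0, 1) [(2, 199, 754), (5, 39, 737), (8, -62, 707), (12, -123, 685), (15, -161, 672)] [  1. -39.  54.  -2. 150.  -1.]
corner (0, 0, 1) [(3, 352, 745), (6, 305, 767), (10, 275, 784), (14, 254, 799), (16, 224, 810)] [ -4.   1.  12.   1. 150.  -3.]
corner (-1, 0, 0.3) [(0, 137, 742), (3, -82, 671), (5, -210, 577), (7, -219, 576), (9, -220, 583)] [  3. -48.  69.   0. 150.   3.]
corner (-0.4, 0, 1) [(3, 273, 756), (6, 169, 769), (10, 103, 773), (13, 60, 778), (17, 31, 785)] [  2. -18.  30.  -3. 150.  -1.]
```

```bash
python3 -c "
from h import *
td((240,600,560))"
```

```text
tool delta [0.4474 0.1336 0.2628] len 0.536
```

Emit:
apply_moves(
  deltas=[
    [0.04,0.012,0.0235,0,1],
    [0.08,0.024,0.047,0,1],
    [0.12,0.036,0.0705,0,1],
    [0.16,0.048,0.094,0,1],
    [0.2,0.06,0.1175,0,1],
  ],
)

```text
time_s: 12.8
ee_pos: [103.7, 367.8, 679.2]
ee_rot: [-174.5, -7.0, 72.1]
force: [1.2, 0.1, -0.5]
gripper_width: 90.8
gripper_force: 0.0
```

Emit:
apply_moves(
  deltas=[
    [0.04,0.012,0.0235,0,1],
    [0.08,0.024,0.047,0,1],
    [0.12,0.036,0.0705,0,1],
    [0.16,0.048,0.094,0,1],
    [0.2,0.06,0.1175,0,1],
  ],
)

```text
time_s: 13.3
ee_pos: [215.2, 556.5, 581.8]
ee_rot: [-174.5, -7.0, 72.1]
force: [0.1, 0.2, 0.6]
gripper_width: 91.0
gripper_force: 0.0
```

Emit:
apply_moves(
  deltas=[
    [0.04,0.012,0.0235,0,1],
  ],
)

```text
time_s: 13.4
ee_pos: [237.5, 594.2, 562.4]
ee_rot: [-174.5, -7.0, 72.1]
force: [-0.3, 0.1, 1.7]
gripper_width: 91.2
gripper_force: 0.0
```

```bash
sed -i 's/,.7\]);d\/=/,.7]);d[:2]*=-1;d[2]=1;d\/=/; s/in+up/out+up/' st.py; python3 st.py
```

```text
13.4 [ 63.8   24.33  31.33   7.32 118.01  85.14] [237.5 594.2 562.4] [-174.5   -7.    72.1] z [-0.054  0.145 -0.988] tilt 8.9 az 110.4
push out+up [ 0.781  0.043 -0.624]
```

Emit:
apply_moves(
  deltas=[
    [0.039,0.002,-0.031,0,1],
    [0.078,0.004,-0.062,0,1],
    [0.117,0.006,-0.093,0,1],
  ],
)

```text
time_s: 13.7
ee_pos: [254.5, 628.4, 584.0]
ee_rot: [-174.4, -8.3, 71.9]
force: [0.2, 0.2, -0.9]
gripper_width: 91.5
gripper_force: 0.0
```

```bash
python3 st.py
```

```text
13.7 [ 63.67  32.67  12.51   8.41 127.1   86.87] [254.5 628.4 584. ] [-174.4   -8.3   71.9] z [-0.048  0.167 -0.985] tilt 10.0 az 105.9
push out+up [ 0.795  0.043 -0.606]
```

Emit:
apply_moves(
  deltas=[
    [0.25,0.01,-0.2,0,1],
  ],
)

```text
time_s: 13.8
ee_pos: [257.2, 634.0, 591.1]
ee_rot: [-174.5, -10.4, 71.8]
force: [0.0, 0.8, 0.4]
gripper_width: 91.3
gripper_force: 0.0
```

```bash
python3 st.py
```

```text
13.8 [ 63.57  32.26  12.38   8.51 125.49  86.82] [257.2 634.  591.1] [-174.5  -10.4   71.8] z [-0.035  0.201 -0.979] tilt 11.8 az 99.7
push out+up [ 0.816  0.046 -0.576]
```

Emit:
apply_moves(
  deltas=[
    [0.039,0.002,-0.031,0,1],
  ],
)

```text
time_s: 13.9
ee_pos: [260.1, 638.7, 598.4]
ee_rot: [-174.6, -12.4, 71.6]
force: [-0.3, -0.3, -0.0]
gripper_width: 91.2
gripper_force: 0.0
```

```bash
python3 st.py
```

```text
13.9 [ 63.41  31.86  12.27   8.65 124.    86.76] [260.1 638.7 598.4] [-174.6  -12.4   71.6] z [-0.022  0.234 -0.972] tilt 13.6 az 95.5
push out+up [ 0.836  0.05  -0.547]
```

Emit:
apply_moves(
  deltas=[
    [0.042,0.003,-0.026,0,1],
  ],
)

```text
time_s: 14.0
ee_pos: [265.0, 646.7, 601.5]
ee_rot: [-174.6, -14.2, 71.5]
force: [-0.4, 0.3, -0.4]
gripper_width: 91.0
gripper_force: 0.0
```

Emit:
apply_moves(
  deltas=[
    [0.043,0.003,-0.025,0,1],
  ],
)

```text
time_s: 14.1
ee_pos: [270.3, 656.2, 603.2]
ee_rot: [-174.6, -15.9, 71.3]
force: [-0.0, 0.3, -0.7]
gripper_width: 91.3
gripper_force: 0.0
```

Emit:
apply_moves(
  deltas=[
    [0.044,0.003,-0.024,0,1],
  ],
)

```text
time_s: 14.2
ee_pos: [275.6, 665.6, 605.2]
ee_rot: [-174.6, -17.7, 71.1]
force: [-0.3, -0.6, 0.1]
gripper_width: 91.7
gripper_force: 0.0
```

Emit:
apply_moves(
  deltas=[
    [0.044,0.003,-0.023,0,1],
  ],
)

```text
time_s: 14.3
ee_pos: [280.8, 674.7, 607.8]
ee_rot: [-174.6, -19.4, 71.0]
force: [-0.4, -0.2, 0.9]
gripper_width: 90.8
gripper_force: 0.0
```

Emit:
apply_moves(
  deltas=[
    [0.045,0.003,-0.022,0,1],
  ],
)

```text
time_s: 14.4
ee_pos: [285.8, 683.7, 610.9]
ee_rot: [-174.6, -21.2, 70.8]
force: [0.1, 0.4, -0.0]
gripper_width: 91.2
gripper_force: 0.0
```

Emit:
apply_moves(
  deltas=[
    [0.045,0.003,-0.021,0,1],
  ],
)

```text
time_s: 14.5
ee_pos: [290.8, 692.5, 614.6]
ee_rot: [-174.6, -23.0, 70.6]
force: [-0.3, -0.6, -0.7]
gripper_width: 91.5
gripper_force: 0.0
```

Emit:
apply_moves(
  deltas=[
    [0.046,0.003,-0.02,0,1],
  ],
)

```text
time_s: 14.6
ee_pos: [295.7, 701.2, 618.8]
ee_rot: [-174.6, -24.8, 70.4]
force: [0.3, 0.9, 0.4]
gripper_width: 91.0
gripper_force: 0.0
```

Emit:
apply_moves(
  deltas=[
    [0.046,0.003,-0.019,0,1],
  ],
)

```text
time_s: 14.7
ee_pos: [300.5, 709.7, 623.4]
ee_rot: [-174.6, -26.6, 70.2]
force: [-0.4, 0.0, -0.1]
gripper_width: 91.3
gripper_force: 0.0
```

```bash
python3 st.py
```

```text
14.7 [ 62.31  32.1   12.27   9.5  109.65  86.07] [300.5 709.7 623.4] [-174.6  -26.6   70.2] z [ 0.062  0.452 -0.89 ] tilt 27.1 az 82.2
push out+up [ 0.943  0.067 -0.326]
```

Emit:
apply_moves(
  deltas=[
    [0.047,0.003,-0.016,0,1],
  ],
)

```text
time_s: 14.8
ee_pos: [305.5, 719.1, 627.7]
ee_rot: [-174.5, -28.5, 70.0]
force: [0.1, 0.4, -0.2]
gripper_width: 91.1
gripper_force: 0.0
```

Emit:
apply_moves(
  deltas=[
    [0.047,0.003,-0.015,0,1],
  ],
)

```text
time_s: 14.9
ee_pos: [310.5, 728.4, 632.0]
ee_rot: [-174.5, -30.3, 69.8]
force: [0.9, -0.2, -0.0]
gripper_width: 91.2
gripper_force: 0.0
```

Emit:
apply_moves(
  deltas=[
    [0.048,0.003,-0.014,0,1],
  ],
)

```text
time_s: 15.0
ee_pos: [315.4, 737.5, 637.1]
ee_rot: [-174.5, -32.2, 69.6]
force: [1.4, 0.0, -0.4]
gripper_width: 91.1
gripper_force: 0.0
```

Emit:
apply_moves(
  deltas=[
    [0.048,0.003,-0.013,0,1],
  ],
)

```text
time_s: 15.1
ee_pos: [320.1, 746.2, 642.7]
ee_rot: [-174.4, -34.1, 69.4]
force: [-0.4, -0.2, 0.1]
gripper_width: 91.1
gripper_force: 0.0
```

Emit:
apply_moves(
  deltas=[
    [0.048,0.003,-0.012,0,1],
  ],
)

```text
time_s: 15.2
ee_pos: [324.7, 754.4, 648.8]
ee_rot: [-174.4, -36.0, 69.1]
force: [-0.2, 0.3, 0.4]
gripper_width: 91.2
gripper_force: 0.0
```

Emit:
apply_moves(
  deltas=[
    [0.049,0.003,-0.01,0,1],
  ],
)

```text
time_s: 15.3
ee_pos: [329.3, 763.0, 655.2]
ee_rot: [-174.3, -37.9, 68.9]
force: [-0.5, -1.0, -0.4]
gripper_width: 90.8
gripper_force: 0.0
```

Emit:
apply_moves(
  deltas=[
    [0.049,0.003,-0.008,0,1],
  ],
)

```text
time_s: 15.4
ee_pos: [334.1, 771.9, 661.3]
ee_rot: [-174.3, -39.9, 68.7]
force: [-0.2, 0.2, 0.2]
gripper_width: 91.5
gripper_force: 0.0
```

Emit:
apply_moves(
  deltas=[
    [0.049,0.003,-0.007,0,1],
  ],
)

```text
time_s: 15.5
ee_pos: [338.7, 780.4, 667.7]
ee_rot: [-174.2, -41.8, 68.4]
force: [-0.9, 0.1, -0.5]
gripper_width: 91.1
gripper_force: 0.0
```

Emit:
apply_moves(
  deltas=[
    [0.049,0.003,-0.006,0,1],
  ],
)

```text
time_s: 15.6
ee_pos: [343.0, 788.3, 674.8]
ee_rot: [-174.1, -43.7, 68.1]
force: [-0.9, 0.7, -0.2]
gripper_width: 90.9
gripper_force: 0.0
```

Emit:
apply_moves(
  deltas=[
    [0.049,0.003,-0.005,0,1],
  ],
)

```text
time_s: 15.7
ee_pos: [347.3, 795.7, 682.4]
ee_rot: [-174.0, -45.6, 67.9]
force: [0.5, 0.8, 0.3]
gripper_width: 91.0
gripper_force: 0.0
```

```bash
python3 st.py
```

```text
15.7 [61.64 32.67 12.27 10.44 90.07 85.6 ] [347.3 795.7 682.4] [-174.   -45.6   67.9] z [ 0.171  0.698 -0.696] tilt 45.9 az 76.2
push out+up [ 0.997  0.077 -0.   ]
```

```bash
python3 - <<'E'
from h import *
import kin
s=env.state();q=s['qpos'];R=rot(s['ee_rot']);R2=R@Ro.from_euler('z',-.102).as_matrix();print(R2.round(3))
p=s['ee_pos'];t=np.array([400,60,430.])
for f in np.linspace(0,1,8):
    q,c=kin.ik(p+f*(t-p),R2,q);print(q.round(),round(c,2))
td(t);print((R2.T@(np.array([425,130,210])-t)/1000).round(3))
E
```

```text
[[ 0.166  0.971  0.171]
 [ 0.676 -0.238  0.698]
 [ 0.718 -0.    -0.696]]
[62. 33. 12. 10. 90. 80.] 0.05
[56. 16. 46. 15. 74. 71.] 0.0
[48.  6. 64. 22. 69. 61.] 0.0
[37. -1. 77. 30. 68. 48.] 0.0
[22. -6. 87. 38. 73. 33.] 0.0
[ 4. -9. 94. 44. 81. 16.] 0.0
[-13.  -7.  98.  46.  90.  -0.] 0.0
[-29.  -3.  99.  44.  96. -15.] 0.0
tool delta [-0.6431  0.2933 -0.3289] len 0.78
[-0.107  0.008  0.206]
```

Emit:
apply_moves(
  deltas=[
    [-0.0402,0.0183,-0.0206,0,1],
    [-0.0804,0.0366,-0.0412,0,1],
    [-0.1206,0.0549,-0.0618,0,1],
    [-0.1608,0.0732,-0.0824,0,1],
    [-0.201,0.0915,-0.103,0,1],
  ],
)

```text
time_s: 16.2
ee_pos: [361.1, 583.5, 610.5]
ee_rot: [-174.1, -45.6, 68.0]
force: [0.5, 0.5, 0.3]
gripper_width: 91.3
gripper_force: 0.0
```

Emit:
apply_moves(
  deltas=[
    [-0.0402,0.0183,-0.0206,0,1],
    [-0.0804,0.0366,-0.0412,0,1],
    [-0.1206,0.0549,-0.0618,0,1],
    [-0.1608,0.0732,-0.0824,0,1],
    [-0.201,0.0915,-0.103,0,1],
  ],
)

```text
time_s: 16.7
ee_pos: [377.2, 354.0, 532.5]
ee_rot: [-174.4, -45.5, 68.1]
force: [0.4, -0.2, 0.6]
gripper_width: 91.5
gripper_force: 0.0
```

Emit:
apply_moves(
  deltas=[
    [-0.0402,0.0183,-0.0206,0,1],
    [-0.0804,0.0366,-0.0412,0,1],
    [-0.1206,0.0549,-0.0618,0,1],
    [-0.1608,0.0732,-0.0824,0,1],
    [-0.201,0.0915,-0.103,-0.102,1],
  ],
)

```text
time_s: 17.2
ee_pos: [394.0, 123.8, 454.4]
ee_rot: [179.4, -45.5, 76.7]
force: [0.7, -0.6, 0.3]
gripper_width: 91.5
gripper_force: 0.0
```

```bash
python3 - <<'E'
exec(open('st.py').read())
im=cams.grab_frame('wrist')
cv2.imwrite('pics/w1.png',im);np.save('pics/w1.npy',s,allow_pickle=True)
E
```

```text
17.2 [-19.78  -6.17  98.08  45.32  92.67  -5.9 ] [394.  123.8 454.4] [179.4 -45.5  76.7] z [ 0.175  0.692 -0.7  ] tilt 45.5 az 75.8
push out+up [ 0.449  0.708 -0.545]
```

View pics/w1.png

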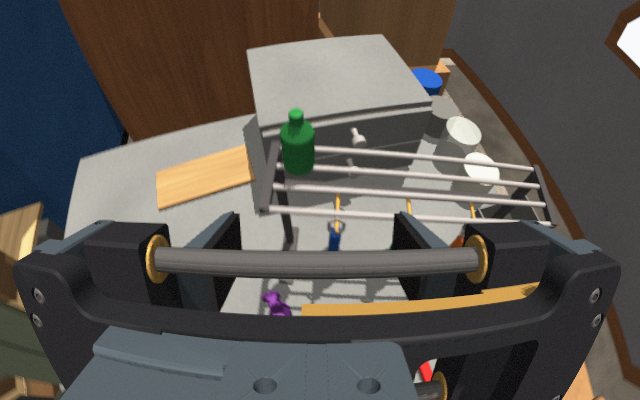

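```bash
python3 - <<'E'
from h import *
im=cv2.imread('pics/w1.png');s=np.load('pics/w1.npy',allow_pickle=True).item()
b=blobs(im,(105,120,40),(125,255,255),(300,210,380,260));print(b)
D=cv2.imread('pics/side0.png')
print('purple',onz('wrist',(268,293),196,s),proj('wrist',(339,171,196),s))
print('blue axis pts', onz('wrist',b[0][0],175,s),onz('wrist',b[0][0],180,s), 'model', proj('wrist',(457,248,175),s))
td((425,130,215))
E
```

```text
[(array([333.7, 241.1]), [329, 229, 11, 22, 161])]
purple [335.87226242 167.43594086 196.        ] [269.68925527 290.19501797]
blue axis pts [449.8195493  232.26271682 175.        ] [448.97508214 230.2611534  180.        ] model [335.46089589 231.32829742]
tool delta [-0.1534  0.0239  0.1794] len 0.237
```

Emit:
apply_moves(
  deltas=[
    [-0.031,0.005,0.036,0,1],
    [-0.061,0.0096,0.072,0,1],
    [-0.092,0.0143,0.1076,0,1],
    [-0.123,0.019,0.1435,0,1],
    [-0.1534,0.0239,0.1794,0,1],
  ],
)

```text
time_s: 17.75
ee_pos: [423.3, 139.8, 217.8]
ee_rot: [179.6, -45.4, 76.4]
force: [0.8, -0.7, 0.1]
gripper_width: 91.1
gripper_force: 0.0
```

```bash
python3 - <<'E'
exec(open('st.py').read())
im=cams.grab_frame('wrist')
cv2.imwrite('pics/w2.png',im);np.save('pics/w2.npy',s,allow_pickle=True)
s1=np.load('pics/w1.npy',allow_pickle=True).item()
print(blobs(im,(105,120,40),(125,255,255),None,60))
for z in(85,115,185,231): print(z,proj('wrist',(456,247,z),s))
E
```

```text
17.75 [-15.92   6.03 121.77  51.43  65.65 -30.31] [423.3 139.8 217.8] [179.6 -45.4  76.4] z [ 0.174  0.691 -0.702] tilt 45.4 az 75.9
push out+up [ 0.483  0.71  -0.512]
[(array([31.8, 69.6]), [0, 0, 93, 179, 8250]), (array([321.7, 161.3]), [313, 133, 19, 57, 934])]
85 [322.01729748 195.48909198]
115 [322.62075653 180.68422837]
185 [324.39462801 135.8886012 ]
231 [325.91050463  95.91957669]
```

View pics/w2.png

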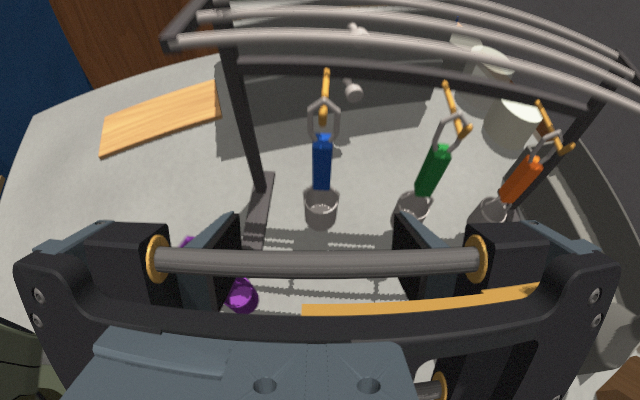

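```bash
python3 - <<'E'
from h import *
s=np.load('pics/w2.npy',allow_pickle=True).item();im=cv2.imread('pics/w2.png')
print('tri w2-side',tri(ray('wrist',(321.7,161.3),s),ray('side',(229.4,177.1))))
b=blobs(im,(105,120,40),(125,255,255),(300,120,350,200))[0];g=blobs(im,(50,110,30),(85,255,255),(400,130,470,210));o=blobs(im,(3,120,60),(14,255,255),(490,140,560,220))
print(b,g,o)
f=np.array([.3,.954,0])
from scipy.optimize import least_squares
def fit(bl):
    x,y,w,h,_=bl[1]
    # rows: top edge of front face (z185), bottom (z115) ; column centroid at z150
    r=lambda p:[proj('wrist',np.r_[p,150]-9*f,s)[0]-bl[0][0],proj('wrist',np.r_[p,185]+9*f*0,s)[1]-(y+0.),proj('wrist',np.r_[p,115]-9*f,s)[1]-(y+h)]
    q=least_squares(r,(456,247));return q.x.round(1),np.round(q.fun,1)
for bl in(b,g[0],o[0]): print(fit(bl))
E
```

```text
tri w2-side (array([453.32041215, 245.10785477, 151.97581834]), np.float64(0.9100889389948972))
(array([321.7, 161.3]), [313, 133, 19, 57, 934]) [(array([431.8, 170.5]), [415, 145, 36, 51, 1014])] [(array([520.1, 179.4]), [499, 154, 45, 50, 1073])]
(array([454.9, 247.7]), array([-0. ,  2.5, -2.6]))
(array([558.2, 213.6]), array([-0.1,  1.2, -1.2]))
(array([661.4, 181.2]), array([-0.3,  3.7, -3.8]))
```

```bash
python3 -c "
from h import *
s=env.state();z=rot(s['ee_rot'])[:,2];G=np.array([455,248,150.]);pre=G-90*z
a=td(pre);b=td(G)
" ; grep -c . st.py
```

```text
tool delta [0.0366 0.009  0.0331] len 0.05
tool delta [0.0366 0.009  0.1231] len 0.129
4
```

Emit:
apply_moves(
  deltas=[
    [0.02,0.005,0.017,0,1],
    [0.0366,0.009,0.034,0,1],
    [0.0366,0.009,0.065,0,1],
    [0.0366,0.009,0.09,0,1],
    [0.0366,0.009,0.09,0,1],
  ],
)

```text
time_s: 18.3
ee_pos: [452.1, 226.8, 181.8]
ee_rot: [-179.9, -45.6, 76.3]
force: [-0.2, 0.1, 0.2]
gripper_width: 91.2
gripper_force: 0.0
```

```bash
python3 - <<'E'
exec(open('st.py').read())
im=cams.grab_frame('wrist');cv2.imwrite('pics/w3.png',im)
b=blobs(im,(105,120,40),(125,255,255),(250,60,400,250),60);print(b)
f=np.array([.3065,.952,0])
from scipy.optimize import least_squares
x,y,w,h,_=b[-1][1]
for z in(115,185):print(z,proj('wrist',np.array([455,248,z])-9*f,s))
r=lambda p:[proj('wrist',np.r_[p,150]-9*f,s)[0]-b[-1][0][0],proj('wrist',np.r_[p,185]-0*f,s)[1]-y,proj('wrist',np.r_[p,115]-9*f,s)[1]-(y+h)]
q=least_squares(r,(456,247));print(q.x,q.fun);print(s['force'])
td((455,248,150))
E
```

```text
18.3 [ -2.57  10.74 122.68  59.38  54.55 -28.84] [452.1 226.8 181.8] [-179.9  -45.6   76.3] z [ 0.167  0.694 -0.7  ] tilt 45.6 az 76.5
push out+up [ 0.6    0.693 -0.399]
[(array([313.6, 227.2]), [299, 199, 29, 51, 1093])]
115 [314.14313995 258.23070643]
185 [313.38088718 218.16547643]
[456.14171409 253.45899637] [-1.47148370e-03 -1.51123752e+00  1.80793416e+00]
[-0.21593626  0.11575132  0.20576385]
tool delta [-0.008  -0.0029  0.0385] len 0.039
```

View pics/w3.png

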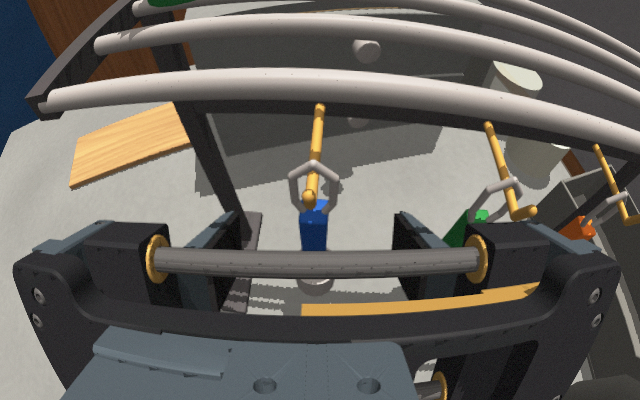

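```bash
python3 - <<'E'
from h import *
s=env.state();f=np.array([.3065,.952,0])
for y in(0,3,6):
    C=np.array([455,248,0])+y*f
    print(y,'front185',proj('wrist',C-9*f+[0,0,185],s).round(),'rear185',proj('wrist',C+9*f+[0,0,185],s).round(),'tip',proj('wrist',C-22*f+[0,0,238],s).round(),'looptop',proj('wrist',C+[0,0,231],s).round())
E
```

```text
0 front185 [312. 218.] rear185 [315. 193.] tip [309. 188.] looptop [313. 159.]
3 front185 [313. 214.] rear185 [315. 189.] tip [309. 182.] looptop [313. 154.]
6 front185 [313. 209.] rear185 [315. 185.] tip [310. 177.] looptop [314. 149.]
```

```bash
python3 -c "
from h import *
td((454.6,246,151))"
```

```text
tool delta [-0.0087 -0.0028  0.0363] len 0.037
```

Emit:
apply_moves(
  deltas=[
    [-0.004,-0.0028,0.015,0,1],
    [-0.0087,-0.0028,0.029,0,1],
    [-0.0087,-0.0028,0.0363,0,1],
    [-0.0087,-0.0028,0.0363,0,1],
  ],
)

```text
time_s: 18.75
ee_pos: [455.2, 245.2, 150.6]
ee_rot: [-180.0, -45.6, 76.2]
force: [-0.3, 0.5, 0.2]
gripper_width: 90.9
gripper_force: 0.0
```

```bash
python3 - <<'E'
exec(open('st.py').read())
print(s['force'],s['torque']);td((454.6,246,151))
E
```

```text
18.75 [ 1.0000e-01  1.3830e+01  1.2479e+02  6.4290e+01  5.0350e+01 -3.3530e+01] [455.2 245.2 150.6] [-180.   -45.6   76.2] z [ 0.17   0.694 -0.7  ] tilt 45.6 az 76.2
push out+up [ 0.624  0.686 -0.374]
[-0.30197606  0.53917105  0.22536354] [-0.36612536  0.17753837  0.01083897]
tool delta [ 0.0008 -0.0008  0.0002] len 0.001
```

No contact so far, so I'll close gently on the grip.

Emit:
apply_moves(
  deltas=[
    [0,0,0,0,0.2],
    [0,0,0,0,-0.2],
    [0,0,0,0,-0.6],
    [0,0,0,0,-0.8],
    [0,0,0,0,-1],
  ],
  grip_force=20,
)

```text
time_s: 19.25
ee_pos: [454.7, 245.2, 149.6]
ee_rot: [-179.9, -45.6, 76.2]
force: [0.4, -0.1, -0.4]
gripper_width: 54.3
gripper_force: 0.0
```

Emit:
apply_moves(
  deltas=[
    [0,0,0,0,-1],
    [0,0,0,0,-1],
    [0,0,0,0,-1],
    [0,0,0,0,-1],
    [0,0,0,0,-1],
  ],
  grip_force=25,
)

```text
time_s: 19.75
ee_pos: [454.7, 245.3, 149.5]
ee_rot: [-179.9, -45.6, 76.2]
force: [0.7, 1.3, 0.6]
gripper_width: 18.2
gripper_force: 25.0
```

Emit:
apply_moves(
  deltas=[
    [0.005,0,-0.005,0,-1],
    [0.0107,0,-0.0105,0,-1],
    [0.016,0,-0.0157,0,-1],
    [0.02,0,-0.0196,0,-1],
    [0.02,0,-0.0196,0,-1],
  ],
)

```text
time_s: 20.25
ee_pos: [455.1, 245.2, 178.6]
ee_rot: [179.9, -45.6, 76.3]
force: [0.6, 0.4, -1.8]
gripper_width: 18.6
gripper_force: 25.0
```

```bash
python3 - <<'E'
exec(open('st.py').read())
print(s['force'],s['torque'],s['gripper_width'])
f=np.array([.3065,.952,0])
a=td(dw=-38*f*1+[0,0,4]);
E
```

```text
20.25 [ 1.2000e-01  1.1210e+01  1.2269e+02  6.0950e+01  5.2490e+01 -2.8210e+01] [455.1 245.2 178.6] [179.9 -45.6  76.3] z [ 0.17   0.694 -0.7  ] tilt 45.6 az 76.2
push out+up [ 0.623  0.687 -0.373]
[ 0.56422856  0.37246084 -1.83799086] [-0.61423611  0.19016313 -0.02017   ] 18.590827659379233
tool delta [-0.0237 -0.0027 -0.0299] len 0.038
```

Emit:
apply_moves(
  deltas=[
    [-0.008,-0.0009,-0.01,0,-1],
    [-0.016,-0.0018,-0.02,0,-1],
    [-0.0237,-0.0027,-0.0299,0,-1],
    [-0.0245,-0.0027,-0.048,0,-1],
    [-0.0245,-0.0027,-0.075,0,-1],
  ],
)

```text
time_s: 20.75
ee_pos: [434.1, 177.0, 211.9]
ee_rot: [-179.6, -45.5, 76.0]
force: [0.6, 0.2, -0.8]
gripper_width: 18.2
gripper_force: 25.0
```

Emit:
apply_moves(
  deltas=[
    [0,0,-0.03,0,-1],
    [0,0,-0.06,0,-1],
    [0,0,-0.09,0,-1],
    [0,0,-0.12,0,-1],
    [0,0,-0.12,0,-1],
  ],
)

```text
time_s: 21.25
ee_pos: [416.4, 91.9, 298.6]
ee_rot: [179.7, -45.5, 76.3]
force: [1.2, -0.1, -2.3]
gripper_width: 17.9
gripper_force: 25.0
```

```bash
python3 - <<'E'
exec(open('st.py').read())
print(s['force'],s['torque'],s['gripper_width'])
sc=cams.grab_frame('scene');sd=cams.grab_frame('side');cv2.imwrite('pics/sc2.png',sc);cv2.imwrite('pics/sd2.png',sd)
v=np.vstack([sc[100:340,200:520],sd[90:330,180:500]]);v=np.hstack([sc[100:340,200:520],sd[90:330,180:500]])
cv2.imwrite('pics/c2.png',cv2.resize(v,(800,300)))
E
```

```text
21.25 [-23.11   1.58 113.24  45.89  78.85 -24.31] [416.4  91.9 298.6] [179.7 -45.5  76.3] z [ 0.174  0.692 -0.701] tilt 45.5 az 75.9
push out+up [ 0.423  0.701 -0.574]
[ 1.19366941 -0.05600629 -2.30887966] [-0.75014788  0.16700942 -0.0318735 ] 17.884033229892164
```

View pics/c2.png

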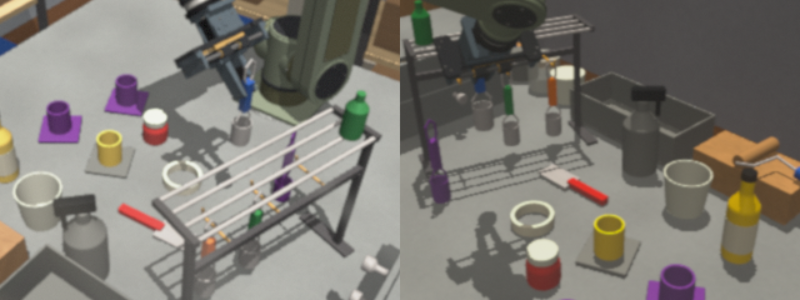

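```bash
python3 - <<'E'
from h import *
im={n:cv2.imread(f'pics/{f}2.png') for n,f in(('scene','sc'),('side','sd'))}
c={}
for n,box in(('scene',(255,180,320,260)),('side',(325,240,380,320))):
    b=max(blobs(im[n],(18,90,30),(35,255,255),box),key=lambda t:t[1][4]);print(n,b);x,y,w,h,_=b[1];c[n]=(x+w/2-.5,y+h/2-.5)
print(tri(ray('scene',c['scene']),ray('side',c['side'])))
td((455,-313,245))
E
```

```text
scene (array([287.2, 218. ]), [277, 204, 20, 29, 493])
side (array([346.7, 279.3]), [335, 261, 25, 38, 835])
(array([ 479.77135667, -208.55153874,   43.35102761]), np.float64(4.501694655860565))
tool delta [-0.3064  0.136  -0.2393] len 0.412
```

Emit:
apply_moves(
  deltas=[
    [-0.015,0.0065,-0.012,0,-1],
    [-0.04,0.0178,-0.032,0,-1],
    [-0.066,0.029,-0.052,0,-1],
    [-0.092,0.041,-0.072,0,-1],
    [-0.118,0.052,-0.092,0,-1],
  ],
)

```text
time_s: 21.85
ee_pos: [430.1, -62.6, 275.2]
ee_rot: [-179.7, -45.6, 76.1]
force: [0.1, 0.1, -1.7]
gripper_width: 17.9
gripper_force: 25.0
```

Emit:
apply_moves(
  deltas=[
    [-0.026,0.0115,-0.02,0,-1],
    [-0.052,0.023,-0.04,0,-1],
    [-0.078,0.0345,-0.06,0,-1],
    [-0.104,0.046,-0.081,0,-1],
    [-0.13,0.0575,-0.101,0,-1],
  ],
)

```text
time_s: 22.35
ee_pos: [447.7, -234.8, 252.8]
ee_rot: [-179.7, -45.7, 76.1]
force: [-0.0, -0.9, -2.1]
gripper_width: 18.2
gripper_force: 25.0
```

Emit:
apply_moves(
  deltas=[
    [-0.025,0.011,-0.02,0,-1],
    [-0.043,0.019,-0.034,0,-1],
    [-0.055,0.025,-0.044,0,-1],
    [-0.058,0.0265,-0.046,0,-1],
    [-0.058,0.0265,-0.046,0,-1],
  ],
)

```text
time_s: 22.85
ee_pos: [455.9, -311.4, 243.9]
ee_rot: [-179.7, -45.7, 76.1]
force: [-0.5, 1.4, -2.4]
gripper_width: 17.9
gripper_force: 25.0
```

```bash
python3 - <<'E'
exec(open('st.py').read())
print(s['force'],s['gripper_width'])
im=cams.grab_frame('wrist');cv2.imwrite('pics/w4.png',im);np.save('pics/w4.npy',s,allow_pickle=True)
print(proj('wrist',(480,-207,75),s),proj('wrist',s['ee_pos']+[0,0,-115],s))
E
```

```text
22.85 [-54.7   30.02  81.17  33.22 100.76 -44.15] [ 455.9 -311.4  243.9] [-179.7  -45.7   76.1] z [ 0.167  0.696 -0.699] tilt 45.7 az 76.5
push out+up [ 0.183  0.531 -0.827]
[-0.45311827  1.39236004 -2.35933004] 17.933341047829295
[316.52938921 214.67260044] [317.83289945 288.23101807]
```

View pics/w4.png

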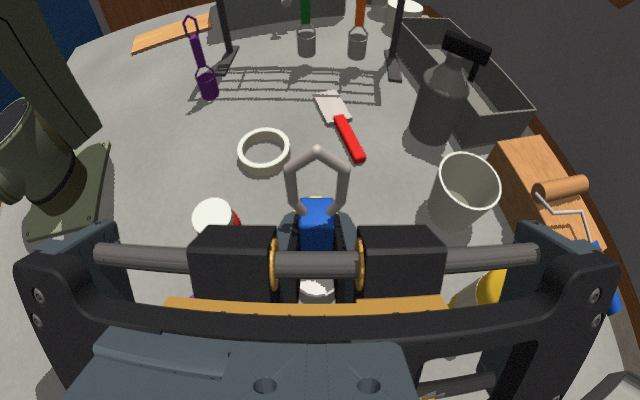

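```bash
python3 -c "
from h import *
td((360,-330,240))"
```

```text
tool delta [-0.0321 -0.0886 -0.0261] len 0.098
```

Emit:
apply_moves(
  deltas=[
    [-0.01,-0.028,-0.008,0,-1],
    [-0.021,-0.059,-0.017,0,-1],
    [-0.03,-0.083,-0.024,0,-1],
    [-0.0321,-0.0886,-0.0261,0,-1],
    [-0.0321,-0.0886,-0.0261,0,-1],
  ],
)

```text
time_s: 23.4
ee_pos: [359.8, -330.5, 241.1]
ee_rot: [-179.9, -45.6, 76.2]
force: [0.4, 0.3, -2.7]
gripper_width: 17.8
gripper_force: 25.0
```

```bash
python3 - <<'E'
exec(open('st.py').read())
im=cams.grab_frame('wrist');cv2.imwrite('pics/w5.png',im);np.save('pics/w5.npy',s,allow_pickle=True)
u=proj('wrist',(480,-207,75),s);print(u)
for d in((29,0),(-29,0),(0,29),(0,-29)):print(d,proj('wrist',(480+d[0],-207+d[1],75),s).round(1))
print(blobs(im,(18,90,30),(35,255,255),None,60))
x,y=map(int,u);x0=max(0,min(x-100,440));y0=max(0,y-75)
cv2.imwrite('pics/c5.png',cv2.resize(im[y0:y0+150,x0:x0+200],None,fx=4,fy=4));print(x0,y0)
E
```

```text
23.4 [-62.77  26.96  86.9   28.62 102.12 -52.09] [ 359.8 -330.5  241.1] [-179.9  -45.6   76.2] z [ 0.17   0.694 -0.7  ] tilt 45.6 az 76.3
push out+up [ 0.132  0.464 -0.876]
[383.47394227 185.39836574]
(29, 0) [403.1 181.3]
(-29, 0) [362.9 189.7]
(0, 29) [376.1 168.2]
(0, -29) [391.2 203.9]
[(array([ 96.5, 115.5]), [81, 90, 32, 45, 228]), (array([ 13.8, 136. ]), [4, 117, 21, 45, 151]), (array([ 99. , 178.3]), [72, 150, 48, 47, 506]), (array([ 13.1, 172.8]), [0, 155, 23, 31, 159]), (array([378.2, 197.2]), [356, 169, 47, 57, 1872]), (array([  5.8, 191.9]), [0, 186, 14, 13, 76]), (array([  4. , 212.5]), [0, 200, 10, 27, 118]), (array([569.1, 231.5]), [549, 221, 37, 19, 304]), (array([272.5, 264. ]), [268, 237, 11, 54, 318]), (array([359.9, 264.4]), [354, 238, 11, 53, 328]), (array([499.7, 277.7]), [495, 269, 10, 21, 136]), (array([314.9, 306.1]), [162, 294, 287, 22, 3772])]
283 110
```

View pics/c5.png

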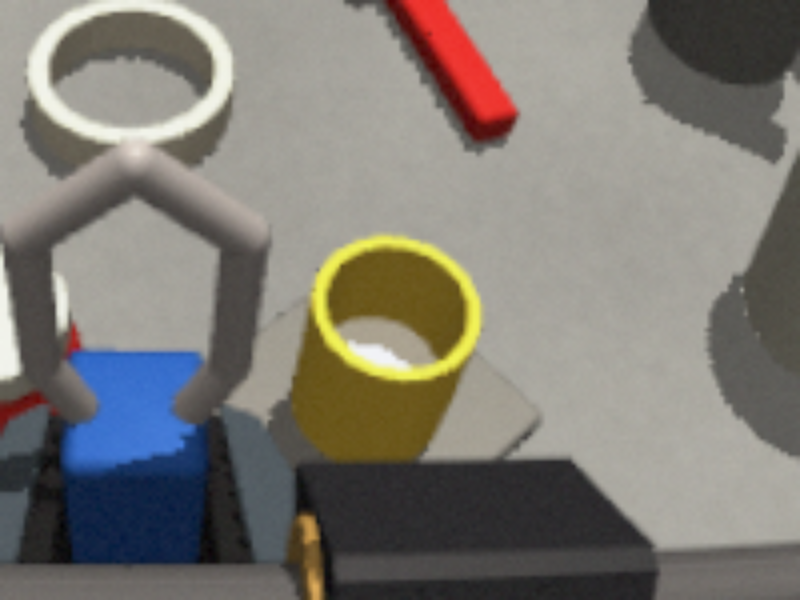

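```bash
python3 - <<'E'
from h import *
s=np.load('pics/w5.npy',allow_pickle=True).item();im=cv2.imread('pics/w5.png')
hsv=cv2.cvtColor(im,cv2.COLOR_BGR2HSV);m=cv2.inRange(hsv,np.array((22,120,170)),np.array((34,255,255)));k=np.zeros_like(m);k[160:215,350:410]=255;m&=k
cs,_=cv2.findContours(m,cv2.RETR_EXTERNAL,cv2.CHAIN_APPROX_NONE);c=max(cs,key=len)
h=np.array([onz('wrist',p[0].astype(float),75,s)[:2] for p in c])
# circle fit in the rim plane
A=np.c_[2*h,np.ones(len(h))];x=np.linalg.lstsq(A,(h**2).sum(1),rcond=None)[0]
print('mouth',x[:2].round(1),'r',np.sqrt(x[2]+x[:2]@x[:2]).round(1))
t=s['ee_pos'];cr=lambda a,b:(a/4+283-.4,b/4+110-.4)
f=np.array([np.cos(np.radians(76.3)),np.sin(np.radians(76.3))]);l=np.array([-f[1],f[0]])
for nm,p,z in(('looptop',cr(133,150),81),('griptop',cr(139,405),35),('griptop front edge',cr(136,470),35),('rear edge',cr(143,352),35)):
    d=(onz('wrist',p,t[2]+z,s)-t)[:2];print(nm,'fwd',(d@f).round(1),'left',(d@l).round(1))
E
```

```text
mouth [ 477.5 -207.6] r 27.8
looptop fwd 1.4 left 1.3
griptop fwd -0.2 left 0.6
griptop front edge fwd -9.1 left 1.0
rear edge fwd 7.5 left 0.1
```

```bash
python3 -c "
from h import *
td((478.2,-208,225))
R=rot(env.state()['ee_rot']);print(R.T[:,2].round(4))"
```

```text
tool delta [0.0914 0.0853 0.1162] len 0.171
[ 7.141e-01 -3.000e-04 -7.001e-01]
```

Emit:
apply_moves(
  deltas=[
    [0.016,0.015,0.02,0,-1],
    [0.036,0.034,0.046,0,-1],
    [0.056,0.052,0.072,0,-1],
    [0.075,0.07,0.096,0,-1],
    [0.088,0.082,0.112,0,-1],
  ],
)

```text
time_s: 23.95
ee_pos: [475.2, -210.1, 225.0]
ee_rot: [-179.9, -45.6, 76.4]
force: [-0.5, -0.2, -2.7]
gripper_width: 17.8
gripper_force: 25.0
```

Emit:
apply_moves(
  deltas=[
    [0.003,0.003,0.0045,0,-1],
    [0.003,0.003,0.0045,0,-1],
    [0.003,0.003,0.0045,0,-1],
  ],
)

```text
time_s: 24.25
ee_pos: [477.3, -208.7, 223.9]
ee_rot: [-179.9, -45.5, 76.2]
force: [0.1, 0.0, -1.8]
gripper_width: 17.6
gripper_force: 25.0
```

```bash
python3 - <<'E'
exec(open('st.py').read())
print(s['force'],s['torque'],s['gripper_width']);td((478.2,-208,195))
sc=cams.grab_frame('scene');sd=cams.grab_frame('side')
cv2.imwrite('pics/c6.png',np.hstack([cv2.resize(sc[130:250,230:350],(400,400)),cv2.resize(sd[190:310,290:410],(400,400))]))
E
```

```text
24.25 [-47.45  25.27  92.49  36.37  91.46 -42.54] [ 477.3 -208.7  223.9] [-179.9  -45.5   76.2] z [ 0.168  0.694 -0.7  ] tilt 45.5 az 76.4
push out+up [ 0.23   0.587 -0.776]
[ 0.05596409  0.00714012 -1.83265952] [-0.69483172  0.1330252  -0.00691489] 17.635247052849323
tool delta [-0.02    0.0008  0.0209] len 0.029
```

View pics/c6.png

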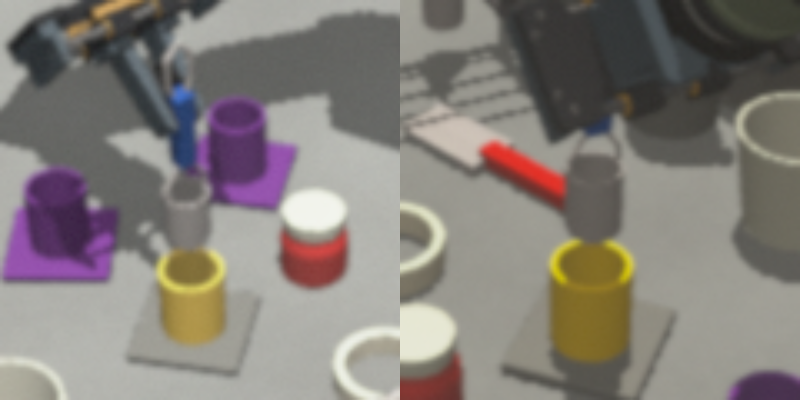

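```bash
python3 - <<'E'
from h import *
M=np.array([477.5,-207.6])
for n,c,t in(('scene',187/400*120+230,192.3/400*120+230),('side',(594.5-400)/400*120+290,(592-400)/400*120+290)):
    a=proj(n,np.r_[M,75]);b=proj(n,np.r_[M,120]);gx=proj(n,np.r_[M+[10,0],120])-b;gy=proj(n,np.r_[M+[0,10],120])-b
    print(n,'pred dcol vertical',(b-a)[0].round(2),'obs',round(c-t,2),'tube col pred',a[0].round(1),'obs',round(t,1),'per10mm x,y',gx[0].round(2),gy[0].round(2))
E
```

```text
scene pred dcol vertical -0.73 obs -1.59 tube col pred 287.5 obs 287.7 per10mm x,y -2.3 2.74
side pred dcol vertical 0.31 obs 0.75 tube col pred 347.2 obs 347.6 per10mm x,y 3.13 -3.1
```

Emit:
apply_moves(
  deltas=[
    [-0.006,0,0.0075,0,-1],
    [-0.013,0,0.0145,0,-1],
    [-0.0185,0,0.0197,0,-1],
    [-0.0185,0,0.0197,0,-1],
  ],
  grip_force=12,
)

```text
time_s: 24.75
ee_pos: [476.8, -207.3, 195.4]
ee_rot: [-179.6, -45.6, 76.0]
force: [-0.3, 0.5, -2.1]
gripper_width: 18.0
gripper_force: 12.0
```

Emit:
apply_moves(
  deltas=[
    [-0.004,0,0.004,0,-1],
    [-0.0075,0,0.0073,0,-1],
    [-0.011,0,0.0108,0,-1],
    [-0.0145,0,0.0142,0,-1],
    [-0.0145,0,0.0142,0,-1],
  ],
)

```text
time_s: 25.25
ee_pos: [477.2, -207.3, 175.9]
ee_rot: [-179.8, -45.6, 76.1]
force: [0.3, -0.2, -2.5]
gripper_width: 18.0
gripper_force: 12.0
```

```bash
python3 - <<'E'
exec(open('st.py').read())
print(s['force'],s['torque'],s['gripper_width'])
E
```

```text
25.25 [-47.38  27.85  95.92  36.49  86.64 -45.99] [ 477.2 -207.3  175.9] [-179.8  -45.6   76.1] z [ 0.168  0.694 -0.7  ] tilt 45.6 az 76.4
push out+up [ 0.232  0.587 -0.776]
[ 0.27317518 -0.15501665 -2.45296409] [-0.66775846  0.22088904 -0.01109474] 17.978967306849892
```

Emit:
apply_moves(
  deltas=[
    [-0.0015,0,0.0014,0,-1],
    [-0.003,0,0.0028,0,-1],
    [-0.0045,0,0.0043,0,-1],
    [-0.006,0,0.0057,0,-1],
    [-0.006,0,0.0057,0,-1],
  ],
  grip_force=9,
)

```text
time_s: 25.75
ee_pos: [477.3, -207.6, 168.1]
ee_rot: [-179.8, -45.6, 76.1]
force: [-0.4, 0.1, -2.5]
gripper_width: 18.1
gripper_force: 9.0
```

Emit:
apply_moves(
  deltas=[
    [-0.0007,0,0.0007,0,-1],
    [-0.0014,0,0.0014,0,-1],
    [-0.0021,0,0.0021,0,-1],
    [-0.0028,0,0.0028,0,-1],
  ],
)

```text
time_s: 26.15
ee_pos: [477.4, -207.6, 164.3]
ee_rot: [-179.9, -45.6, 76.2]
force: [-0.2, -0.9, -2.2]
gripper_width: 17.7
gripper_force: 9.0
```

Emit:
apply_moves(
  deltas=[
    [-0.0007,0,0.0007,0,-1],
    [-0.0014,0,0.0014,0,-1],
    [-0.0021,0,0.0021,0,-1],
  ],
)

```text
time_s: 26.45
ee_pos: [477.4, -207.6, 161.3]
ee_rot: [-179.9, -45.6, 76.2]
force: [0.2, 0.4, -2.5]
gripper_width: 17.8
gripper_force: 9.0
```

Emit:
apply_moves(
  deltas=[
    [-0.0007,0,0.0007,0,-1],
    [-0.0014,0,0.0014,0,-1],
    [-0.0021,0,0.0021,0,-1],
  ],
)

```text
time_s: 26.75
ee_pos: [477.4, -207.5, 158.4]
ee_rot: [-179.9, -45.6, 76.2]
force: [-0.0, 0.4, -2.6]
gripper_width: 18.1
gripper_force: 9.0
```

Emit:
apply_moves(
  deltas=[
    [-0.0007,0,0.0007,0,-1],
    [-0.0014,0,0.0014,0,-1],
    [-0.0021,0,0.0021,0,-1],
  ],
)

```text
time_s: 27.05
ee_pos: [477.4, -207.5, 155.4]
ee_rot: [-179.9, -45.6, 76.2]
force: [0.9, -0.2, -2.7]
gripper_width: 18.1
gripper_force: 9.0
```

Emit:
apply_moves(
  deltas=[
    [-0.0007,0,0.0007,0,-1],
    [-0.0014,0,0.0014,0,-1],
    [-0.0021,0,0.0021,0,-1],
  ],
)

```text
time_s: 27.35
ee_pos: [477.4, -207.5, 152.4]
ee_rot: [-179.9, -45.6, 76.2]
force: [0.4, -0.4, -1.9]
gripper_width: 18.1
gripper_force: 9.0
```

Emit:
apply_moves(
  deltas=[
    [-0.0007,0,0.0007,0,-1],
    [-0.0014,0,0.0014,0,-1],
    [-0.0021,0,0.0021,0,-1],
  ],
)

```text
time_s: 27.65
ee_pos: [477.4, -207.4, 149.5]
ee_rot: [-179.9, -45.6, 76.2]
force: [-0.7, 0.6, -2.9]
gripper_width: 17.9
gripper_force: 9.0
```

Emit:
apply_moves(
  deltas=[
    [-0.0007,0,0.0007,0,-1],
    [-0.0014,0,0.0014,0,-1],
    [-0.0021,0,0.0021,0,-1],
  ],
)

```text
time_s: 27.95
ee_pos: [477.4, -207.4, 146.5]
ee_rot: [-179.9, -45.6, 76.2]
force: [0.4, -0.1, -1.4]
gripper_width: 18.0
gripper_force: 9.0
```

Emit:
apply_moves(
  deltas=[
    [-0.0007,0,0.0007,0,-1],
    [-0.0014,0,0.0014,0,-1],
    [-0.0014,0,0.0014,0,-1],
  ],
)

```text
time_s: 28.25
ee_pos: [477.6, -207.2, 146.2]
ee_rot: [-180.0, -45.7, 76.2]
force: [-1.4, -1.0, 5.6]
gripper_width: 18.0
gripper_force: 9.0
```

Emit:
apply_moves(
  deltas=[
    [-0.0007,0,0.0007,0,-1],
    [-0.0014,0,0.0014,0,-1],
    [-0.0014,0,0.0014,0,-1],
  ],
)

```text
time_s: 28.55
ee_pos: [478.0, -206.6, 145.9]
ee_rot: [179.9, -45.8, 76.3]
force: [-2.5, -1.8, 13.4]
gripper_width: 18.0
gripper_force: 9.0
```

Emit:
apply_moves(
  deltas=[
    [0.0007,0,-0.0007,0,-1],
    [0.0014,0,-0.0014,0,-1],
    [0.0018,0,-0.0018,0,-1],
    [0.0018,0,-0.0018,0,-1],
  ],
)

```text
time_s: 28.95
ee_pos: [477.7, -207.1, 145.9]
ee_rot: [-179.9, -45.6, 76.2]
force: [-0.8, 0.2, 5.8]
gripper_width: 17.7
gripper_force: 9.0
```

Emit:
apply_moves(
  deltas=[
    [0.0007,0,-0.0007,0,-1],
    [0.0013,0,-0.0013,0,-1],
    [0.0013,0,-0.0013,0,-1],
  ],
)

```text
time_s: 29.25
ee_pos: [477.2, -207.8, 146.1]
ee_rot: [-179.8, -45.5, 76.1]
force: [-0.8, -0.1, -1.1]
gripper_width: 17.7
gripper_force: 9.0
```

```bash
python3 - <<'E'
exec(open('st.py').read())
print(s['force'],s['torque'],s['gripper_width'])
E
```

```text
29.25 [-47.37  29.66  97.7   36.61  83.65 -48.15] [ 477.2 -207.8  146.1] [-179.8  -45.5   76.1] z [ 0.168  0.693 -0.701] tilt 45.5 az 76.4
push out+up [ 0.23   0.587 -0.776]
[-0.80064694 -0.10202067 -1.09721027] [-0.65886743  0.20188235 -0.00280646] 17.714453984366195
```

Emit:
apply_moves(
  deltas=[
    [0,0,0,0,-0.55],
    [0,0,0,0,-0.5],
    [0,0,0,0,-0.3],
    [0,0,0,0,-0.1],
    [0,0,0,0,0.1],
  ],
)

```text
time_s: 29.75
ee_pos: [477.4, -207.4, 147.0]
ee_rot: [-179.9, -45.6, 76.2]
force: [0.8, -0.4, 0.2]
gripper_width: 44.2
gripper_force: 0.0
```

Emit:
apply_moves(
  deltas=[
    [0,0,0,0,0.3],
    [0,0,0,0,0.3],
    [0,0,-0.02,0,0.3],
    [0,0,-0.05,0,0.3],
    [0,0,-0.08,0,0.3],
  ],
)

```text
time_s: 30.25
ee_pos: [463.6, -263.2, 203.6]
ee_rot: [-179.8, -45.6, 76.2]
force: [0.8, -1.3, 0.6]
gripper_width: 59.4
gripper_force: 0.0
```

Emit:
apply_moves(
  deltas=[
    [0,0,-0.04,0,0.3],
    [0,0,-0.07,0,0.3],
    [0,0,-0.09,0,0.3],
    [0,0,-0.09,0,0.3],
  ],
)

```text
time_s: 30.65
ee_pos: [449.0, -327.4, 267.3]
ee_rot: [179.8, -45.4, 76.3]
force: [0.3, 0.2, 0.3]
gripper_width: 59.1
gripper_force: 0.0
```

```bash
python3 - <<'E'
exec(open('st.py').read())
print(s['force'])
w=cams.grab_frame('wrist');sc=cams.grab_frame('scene');sd=cams.grab_frame('side')
cv2.imwrite('pics/w7.png',w)
cv2.imwrite('pics/c7.png',np.hstack([cv2.resize(sc[130:250,230:350],(400,400)),cv2.resize(sd[170:310,270:410],(400,400))]))
E
```

```text
30.65 [-55.99  29.7   78.09  33.   103.85 -43.4 ] [ 449.  -327.4  267.3] [179.8 -45.4  76.3] z [ 0.172  0.691 -0.702] tilt 45.4 az 76.0
push out+up [ 0.17   0.526 -0.834]
[0.30072291 0.17756578 0.3046953 ]
```

View pics/c7.png

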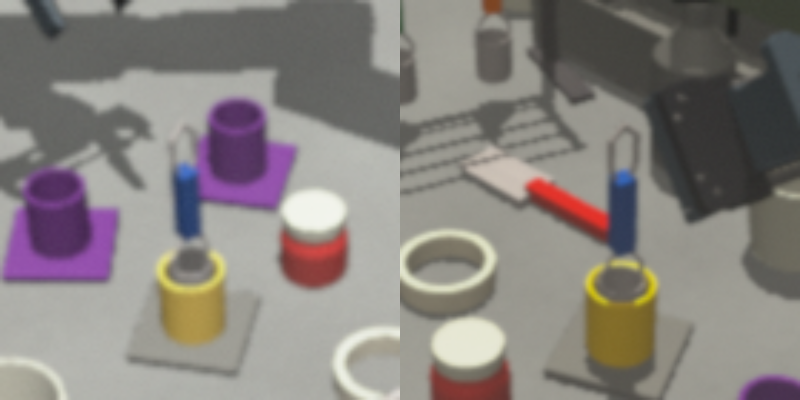

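The cup stands upright and centred in the yellow tube, and the gripper has withdrawn clear of it. I'm handing the job in.

```bash
python3 -c "
from workcell import env
print(env.job_done())"
```

```text
the job is handed in; nothing more can be done
None
```

The blue cup is off its hook and standing upright and free in the yellow tube, resting on the hardened paint (contact peaked at about 16 N); I handed the job in at about 31 s, but no verdict came back.

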